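Load a block heel into the top-lift press through its guard flap

ROBOT

A 6-joint arm with a two-finger parallel gripper is mounted at the origin on the work surface. World frame = base frame: x ahead of the robot, y to its left, z up, the work surface at z = 0. Lengths are in mm, angles in rad, forces in N, time in s.
With the tool pointing down it reaches from about 300 to 1000 mm from the base axis. Payload 5.1 kg.
Tool frame: the origin (TCP) lies at the very end of the fingers, on their centre line; the grasp point (between the pads) lies 19 mm behind it; z points along the fingers, x is the direction in which the jaws open and shut, and the axes are right-handed (so a half turn about z gives the same grasp; the last joint's range is limited). The gripper opens to 95 mm and grips with 3 to 60 N. Pads are 20 mm wide; open, the fingers measure 119 mm over their backs; the gripper's body (75 mm by 180 mm) begins 59 mm behind the grasp point.
Start: joints at [1.191, 0.124, 1.65, -0, 1.367, -0.083], TCP at [190.121, 621.561, 214.656] pointing down, gripper open.
Joint ranges: [-2.61, 2.61], [-1.02, 2.33], [0.03, 2.71], [-1.35, 4.49], [0.32, 2.68], [-2.91, 2.91]. Speed limits (rad/s): [2.57, 2.57, 3.14, 3.14, 3.14, 3.14].

INTERFACE

Orientations are given as [roll, pitch, yaw] about the fixed x, y, z axes, in that order (R = Rz(yaw) Ry(pitch) Rx(roll)).
In Python, from bench import arm gives the robot as it stands.
- The arm moves only by the tool drive_tool, never from a script. Its argument "motion" is a list that holds one entry, the list of rows, each a list of 4 numbers: the shift along the tool's x, y, z in mm, then the turn about the tool's z in degrees. A call has 1 to 5 rows; each row is the pose to reach, as a shift and turn from the pose commanded when the call began, along the tool's axes at that moment; what a row does not reach only later rows make up. A row lasts 1/12 s, in which the tool goes at most 41.7 mm and 7.16 degrees, less where a joint would pass 70% of its speed; a pose out of reach is approached as far as the arm can. A call with a gripper value outside its range is refused whole. "grip" is the closure, from -1 (fully open) to 1 (shut), set as the call begins (left out, the last holds). The fingers move at their own pace and stop on an object; "grip_force" is the grip in N (left out, the last holds). Time passes only in rows, so rows that repeat a pose let the fingers close. It gives the time, the measured TCP pose, the force and the opening at its end, in the units of the state.
- arm.get_obs(): the state, without advancing time (a new reading comes with each control period).
- arm.get_image(name): name is "side" or "top" or "wrist"; returns the picture (400x640x3 uint8, red, green, blue); there is no depth.
- arm.camera_info(name): a dict with "camera_matrix" (3x3 intrinsics, pixels), "dist" ([k1, k2, p1, p2, k3] as OpenCV has them; the pictures are not rectified), "view" (4x4, takes a point from world to camera coordinates). Camera axes: x right, y up, looking along -z (the intrinsics and any distortion apply to the point x, -y, -z); pixel columns grow to the right and rows downward; lengths in mm; the calibration is good to about 2 mm. A picture is of the moment at which its call begins: read the wrist's pose just before it. camera_info takes no time and is no camera call; for the wrist camera it gives the pose at the moment of the call.
- arm.sign_off(): hands the job in, once; it reports no verdict.
The state is a dict: "clock": time; "q": joint angles; "qvel": joint speeds; "joint_efforts": joint torques, N m; "eef_pos": TCP position; "orientation": TCP orientation; "ft_force": force on the tool from outside, world axes, zero at the start; "torque": the same for the moment, N m; "gripper_width": finger opening in mm.
Only numpy, scipy, OpenCV 4.12 (cv2) and the standard library are available. Lean on these libraries where they do the work, as an engineer would, in place of code of your own. Each camera call takes 0.05 s, during which the arm holds its last target.

TASK

Stand the block heel (not one of the slim waisted heels) on the press's feed bed, flat face outwards, then use the wooden push stick to push it in through the guard flap until it bears firmly, but gently, against the rubber back stop inside. Draw the stick back out so that the flap falls shut behind the heel, and leave the stick lying clear of the flap. Keep the gripper itself off the flap, and leave the slim heels, the jar and the tin where they are.

Things in the scene. Friction and masses are not known exactly. Their poses are not given: they have to be found in the camera images.
- heel_mid (a point): Block heel, cream with a black tip, loose, 50-105 g, tip up on a 4 mm card sheet. 55 mm high, D-shaped in plan, tapering: seat (below) 48 wide in its x, tip 38; 40 wide at 40 mm up. Point: on its upright line, 27.5 mm above its underside. Own +y points out of its flat upright face, 24 mm from the point; at -y the round back reaches 34 mm at the seat (lowest 8 mm), 18 mm at the tip.
- mouth (a point): Press mouth: point on the feed bed's top (12 mm above the bench), mid-lane, straight below the shut flap. z up, +y outwards along the lane to its open feed end, -y inwards to the back stop, x across. Framed by two posts and a header, 74 mm clear wide; frame top 100 mm above the bed. Wire bars guard the inside; the press head stands over it from y = -85 mm, up to 390 mm high.
- feed_end (a point): Middle of the bed's outer end, on its top, 165 mm out from the mouth, axes as the mouth. Two upright aluminium rails, 22 mm high, line the lane: 57 mm clear from inside the guard out to 70 mm from the mouth, then flaring to 104 mm clear here.
- flap (a joint): Guard flap in the mouth, aluminium sheet 53 mm wide on a pin 78 mm above the bed; its edge hangs 4 mm above the bed. rad: 0 hanging shut, growing (to 1.5) as the edge swings inwards; never outwards. Falls by its own 70 g. Rides over the heel (1.3) and the stick's board (1.2); drops behind the heel once the heel's flat face is 71 mm inside and the stick is out.
- backstop: Bracket of the back stop, dark steel block 36 x 28 x 44 mm 226 mm inside the mouth; origin under its centre, axes as the mouth. It holds a rod with an upright rubber pad 34 mm wide, 3-35 mm above the bed. The rod's setting varies and is not given: the pad's face stands 138 to 183 mm inside the mouth. It yields 4 mm at 6 N/mm, then is solid: a steady 10 N is firm, over 20 N harms it.
- stick_grip (a point): Push stick, loose, 170 g, on the bench beyond the feed end: upright wooden board 18 mm thick, 50 high, with a handle post 24 x 24 mm on it, 50 to 100 mm above the underside. Point: handle's centre, 76 mm above the underside. Own -y points along the board to the nose, 200 mm away; the board ends 50 mm behind. Centre of mass 60 mm towards the nose.
- stick_nose (a point): Centre of the push stick's nose face, 25 mm above its underside: a flat cross piece 42 mm wide, 50 mm high, facing the stick's own -y.
- cone_a: Slim waisted cream heel, round, 42 mm across the foot, 60 mm high, on the card sheet in a row with the block heel (they change places, about 95 mm apart). Origin under its centre. Leave alone.
- cone_b: Another slim waisted heel, the same as cone_a. Leave alone.
- glue_jar: White jar, 64 mm across, 85 mm high, origin under its centre. Leave alone.
- polish_tin: Flat steel tin, 72 mm across, 30 mm high, origin under its centre. Leave alone.

How it is judged:
By the outcome, as a careful person would: the job done as asked, in the order asked, and still so for the second after the job is handed in, with the robot touching nothing.
It also fails if it takes over 64 s, if anything falls off the work surface, if the arm or the gripper's body presses on something with over 40 N, if the wrist force passes 120 N, or if a joint passes its speed limit or range.

## Working session

There is one attempt and no reset: what is moved stays moved. The work goes in short steps, Python scripts to look and compute and a tool call to move; the robot and the scene stay as the last step left them, time stands still between calls to the robot, and variables do not carry over. Pictures are saved under pics/ and viewed, and the job is handed in when it is done.

Besides the shell and the picture viewer there is one more tool, called after "Call:" by a JSON object that holds its "method" and its "body". drive_tool: Moves the arm, as the interface text tells. Its arguments: {"type":"object","properties":{"motion":{"type":"array"},"grip":{"type":"number"},"grip_force":{"type":"number"}},"required":["motion"]}

```bash
mkdir -p pics; ls
cat > h.py <<'E'
import numpy as np, cv2
from bench import arm
def snap(n,f):
    im=arm.get_image(n); cv2.imwrite('pics/'+f,cv2.cvtColor(im,cv2.COLOR_RGB2BGR)); np.save('pics/'+f+'.npy',im); return im
def ray(info,u,v):
    K=np.array(info['camera_matrix'],float);d=np.array(info['dist'],float);V=np.array(info['view'],float)
    p=cv2.undistortPoints(np.array([[[u,v]]],float),K,d)[0,0]
    dc=np.array([p[0],-p[1],-1.]); R=V[:3,:3]; o=-R.T@V[:3,3]
    return o,R.T@dc
def onz(info,u,v,z):
    o,d=ray(info,u,v); return o+d*(z-o[2])/d[2]
def proj(info,P):
    K=np.array(info['camera_matrix'],float);d=np.array(info['dist'],float);V=np.array(info['view'],float)
    c=(V[:3,:3]@np.array(P,float).reshape(-1,3).T).T+V[:3,3]
    c=c*[1,-1,-1]
    return cv2.projectPoints(c.reshape(-1,1,3),np.zeros(3),np.zeros(3),K,d)[0].reshape(-1,2)
E
python3 - <<'E'
from h import *
o=arm.get_obs();print(o)
for n in('top','side','wrist'):
    i=arm.camera_info(n);print(n,i)
    snap(n,n+'0.png')
E
```

```text
pics
{'clock': 0.0, 'q': array([ 1.19138868e+00,  1.24518299e-01,  1.65166408e+00,  1.65433674e-05,
        1.36748351e+00, -8.25973483e-02]), 'qvel': array([ 0.00112053, -0.00107146,  0.00027161, -0.00077112, -0.00087186,
       -0.00039565]), 'joint_efforts': array([-1.04148137e-03, -4.17604923e+01, -3.59930599e+01,  7.74058141e-02,
        4.93439462e-02, -1.90356814e-04]), 'eef_pos': array([189.89169441, 620.97885407, 213.38437006]), 'orientation': array([-3.14140546e+00,  2.06482747e-03,  1.27398287e+00]), 'ft_force': array([ 0.92211326,  0.46857052, -0.14421295]), 'torque': array([ 0.01822028, -0.03977967, -0.0005743 ]), 'gripper_width': 95.28722555516359}
top {'camera_matrix': array([[415.21358409,   0.        , 322.62782566],
       [  0.        , 415.21358409, 200.07701832],
       [  0.        ,   0.        ,   1.        ]]), 'dist': array([-0.00720378,  0.        ,  0.        ,  0.        ,  0.        ]), 'view': array([[ 2.58323723e-02, -9.99648173e-01, -6.01820496e-03,
         4.41044768e+01],
       [ 9.85926205e-01,  2.44821429e-02,  1.65378784e-01,
        -5.3168454
[... 695 characters left out ...]
],
       [ 0.00000000e+00,  0.00000000e+00,  0.00000000e+00,
         1.00000000e+00]])}
wrist {'camera_matrix': array([[295.77978966,   0.        , 319.94978024],
       [  0.        , 295.77978966, 196.63729002],
       [  0.        ,   0.        ,   1.        ]]), 'dist': array([-0.04125885,  0.        ,  0.        ,  0.        ,  0.        ]), 'view': array([[ 2.93043812e-01,  9.56095552e-01, -2.57288968e-03,
        -6.48445574e+02],
       [-9.24837296e-01,  2.82778576e-01, -2.54386030e-01,
         2.81580129e+01],
       [-2.42489794e-01,  7.69257562e-02,  9.67099337e-01,
        -3.90175145e+02],
       [ 0.00000000e+00,  0.00000000e+00,  0.00000000e+00,
         1.00000000e+00]])}
```

View pics/top0.png

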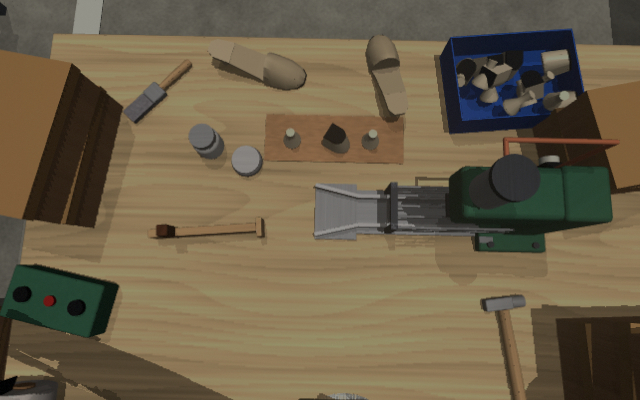

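View pics/side0.png

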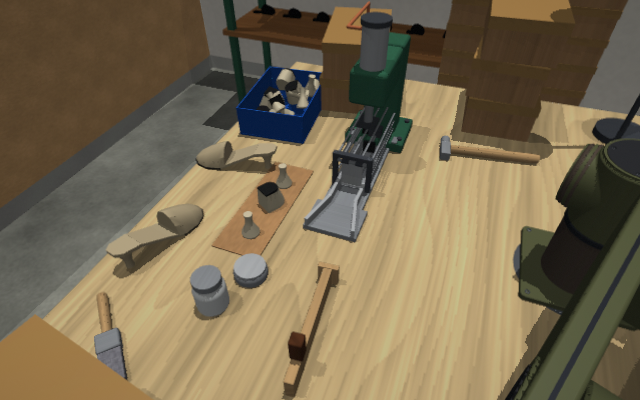

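View pics/wrist0.png

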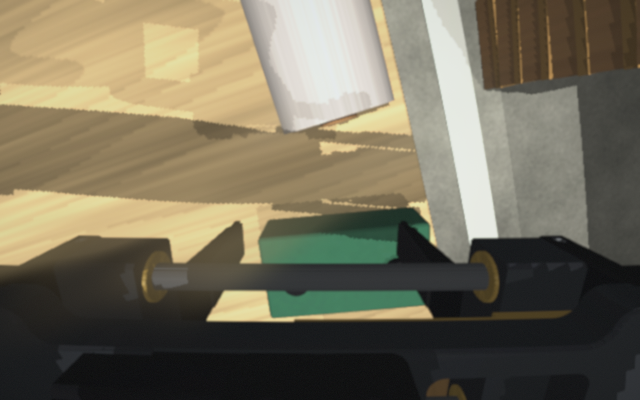

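The top view has +x up and −y to the right. The block heel, with its black tip, is near (336,138), between the two cones. The mouth is at about (391,208), the feed end at about (316,212), and the stick runs from its handle near (163,231) to its nose near (260,228). I'll zoom in.

Run:
```python
import cv2
a=cv2.imread('pics/top0.png');s=cv2.imread('pics/side0.png')
cv2.imwrite('pics/z1.png',cv2.resize(a[110:170,260:410],None,fx=5,fy=5,interpolation=cv2.INTER_CUBIC))
cv2.imwrite('pics/z2.png',cv2.resize(a[170:250,300:460],None,fx=5,fy=5,interpolation=cv2.INTER_CUBIC))
cv2.imwrite('pics/z3.png',cv2.resize(a[205:250,140:275],None,fx=5.8,fy=5.8,interpolation=cv2.INTER_CUBIC))
cv2.imwrite('pics/z4.png',cv2.resize(s[100:240,210:410],None,fx=4,fy=4,interpolation=cv2.INTER_CUBIC))
```

```text
(no output)
```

View pics/z1.png

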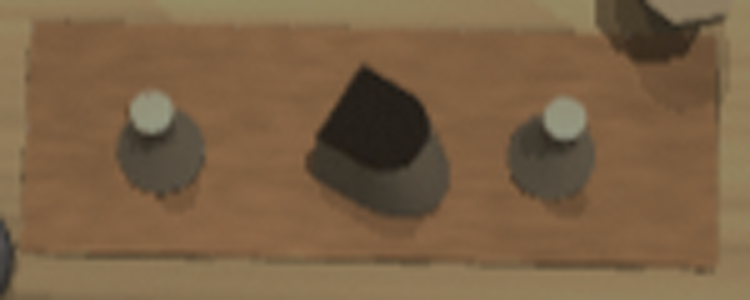

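View pics/z2.png

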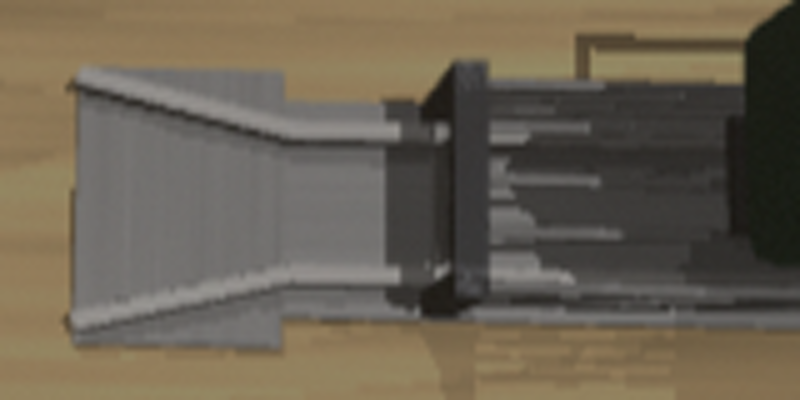

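View pics/z3.png

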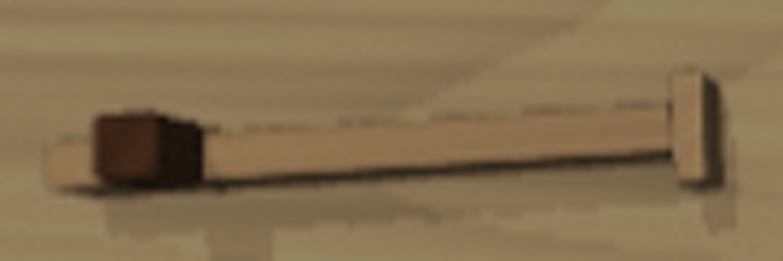

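View pics/z4.png

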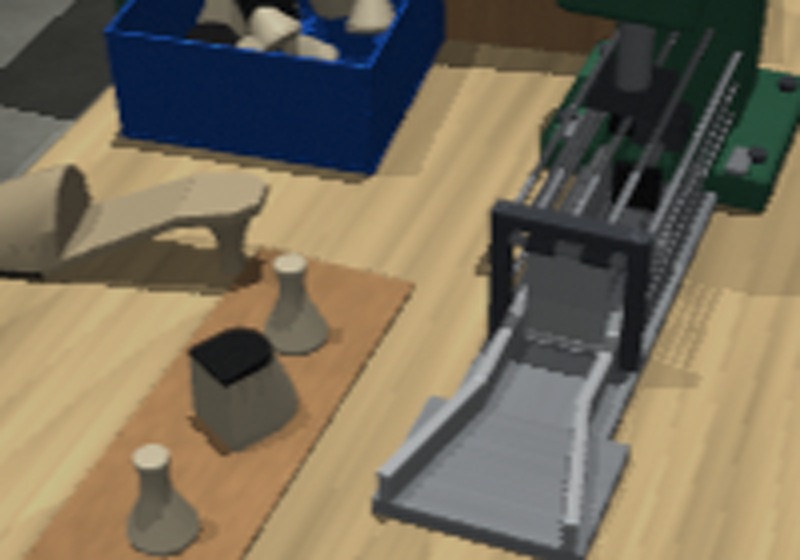

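Run:
```python
from h import *
T=arm.camera_info('top')
im=np.load('pics/top0.png.npy').astype(int)
# heel tip mask
sub=im[115:150,318:352]; m=(sub.max(2)<62).astype(np.uint8)
n,l,st,c=cv2.connectedComponentsWithStats(m); k=1+np.argmax(st[1:,4]); m=(l==k).astype(np.uint8)
print('tip area',st[k])
cn=max(cv2.findContours(m,0,cv2.CHAIN_APPROX_NONE)[0],key=len)[:,0]+[318,115]
P=np.array([onz(T,u,v,59)[:2] for u,v in cn]);
print('tip contour',np.round(P).astype(int).tolist())
f=lambda cx,cy,s,ox,oy,z:onz(T,ox+(cx)/s-0.5+0.5/s,oy+cy/s-0.5+.5/s,z)[:2].round(1)
z2=lambda x,y,z:f(x,y,5,300,170,z)
print('bed end',z2(77,68,12),z2(74,346,12),'step',z2(284,72,12),z2(284,350,12))
print('rail tops mid flare start',z2(285,130,34),z2(285,274,34),'end outer',z2(82,75,34),z2(75,322,34),'near mouth',z2(395,131,34),z2(395,274,34))
print('frame top',z2(455,60,112),z2(455,298,112),z2(488,60,112),z2(488,290,112))
z3=lambda x,y,z:f(x,y,5.8,140,205,z)
print('handle top',[z3(*p,100) for p in((96,115),(160,115),(158,184),(96,183))])
print('nose top',[z3(*p,50) for p in((673,72),(708,74),(712,184),(679,184))],'board',z3(667,105,50),z3(667,152,50),z3(210,130,50),z3(210,180,50),'tail',z3(45,143,50),z3(48,188,50))
z1=lambda x,y,z:f(x,y,5,260,110,z)
print('heel top',z1(365,65,59),z1(317,137,59),'cones',z1(152,112,64),z1(565,118,64))
```

```text
tip area [  5   9  23  26 366]
tip contour [[703, 41], [700, 43], [698, 45], [695, 45], [693, 47], [691, 47], [688, 49], [686, 52], [683, 52], [681, 54], [679, 56], [676, 56], [674, 58], [672, 58], [669, 58], [667, 58], [665, 58], [662, 58], [660, 58], [658, 58], [655, 60], [653, 58], [653, 55], [651, 53], [648, 51], [649, 49], [646, 46], [646, 44], [644, 42], [644, 39], [644, 37], [646, 37], [649, 40], [651, 37], [653, 37], [656, 35], [656, 33], [656, 31], [656, 29], [656, 26], [658, 24], [658, 22], [658, 20], [661, 20], [663, 17], [666, 15], [668, 13], [670, 13], [673, 11], [675, 11], [677, 11], [680, 11], [682, 13], [684, 13], [687, 13], [689, 16], [691, 18], [691, 20], [694, 23], [693, 25], [696, 27], [698, 29], [698, 32], [700, 34], [703, 36], [703, 39]]
bed end [575.   76.6] [446.4  74.2] step [575.5 -19.3] [447.  -20.9]
rail tops mid flare start [544.3 -18.5] [479.1 -19.3] end outer [567.3  73.6] [455.4  73.5] near mouth [545. -68.] [480.4 -68.3]
frame top [561.4 -82.9] [462.5 -82.8] [561.7 -96.6] [466.1 -96.2]
handle top [array([461.3, 400.9]), array([461.9, 377.9]), array([437.3, 376.5]), array([437.1, 398.7])]
nose top [array([488.1, 203.7]), array([487.7, 190.4]), array([446.1, 186.8]), array([445.8, 199.2])] board [475.5 205.3] [457.7 204.4] [461.6 377.7] [442.8 376.2] tail [455.1 439.9] [438.2 437.2]
heel top [705.8  39.5] [671.5  60.3] cones [679.7 134.4] [681.4 -50.4]
```

```bash
cat >> h.py <<'E'
def go(x,y,z,yawdeg):
    o=arm.get_obs(); p=o['eef_pos']; yw=o['orientation'][2]
    d=np.array([x,y,z])-p; c,s=np.cos(yw),np.sin(yw)
    t=(-(yawdeg-np.degrees(yw))+180)%360-180
    sh=[d[0]*c+d[1]*s, d[0]*s-d[1]*c, -d[2]]
    n=max(np.linalg.norm(sh)/40,abs(t)/7)
    print('t',round(o['clock'],2),'pos',p.round(1),'yaw',round(np.degrees(yw),2),'tilt',(np.degrees(o['orientation'][:2])).round(2),'F',o['ft_force'].round(1),'w',round(o['gripper_width'],1))
    print('shift',np.round(sh,1),'turn',round(t,1),'rows>=',round(n,1))
E
python3 - <<'E'
from h import *
go(676,29,210,-31.2)
# side check: flat edge corners and black tip
S=arm.camera_info('side')
print(proj(S,[[705.8,39.5,59],[671.5,60.3,59],[676.2,29.4,59],[513,-90,12],[511.3,75,12],[449.4,388.5,100],[466.9,188.6,50]]).round(1))
E
```

```text
t 0.15 pos [190.  621.1 213.7] yaw 72.99 tilt [-1.7999e+02  9.0000e-02] F [0.1 0.2 0.1] w 95.3
shift [-424.1  638.     3.7] turn 104.2 rows>= 19.2
[[257.4 186.9]
 [266.5 195.7]
 [270.5 187.2]
 [350.6 187.4]
 [328.9 231.6]
 [298.  338.2]
 [330.4 262.9]]
```

Call:
{"method": "drive_tool", "body": {"motion": [[[-21, 32, 0, 5.2], [-42, 64, 0, 10.4], [-64, 96, 0, 15.6], [-85, 128, 0, 20.8], [-106, 160, 0, 26]]], "grip": -1}}

```text
clock: 0.57
eef_pos: [312.7, 471.8, 214.2]
orientation: [3.141, 0.001, 0.816]
ft_force: [0.6, 0.4, -0.1]
gripper_width: 95.1
```

```bash
python3 -c "
from h import *
go(676,29,210,-31.2)"
```

```text
t 0.57 pos [312.7 471.8 214.2] yaw 46.77 tilt [1.7999e+02 3.0000e-02] F [ 0.6  0.4 -0.1] w 95.1
shift [-73.8 568.    4.2] turn 78.0 rows>= 14.3
```

Call:
{"method": "drive_tool", "body": {"motion": [[[-5, 38, 0, 5.2], [-10, 76, 0, 10.4], [-15, 114, 0, 15.6], [-20, 152, 0, 20.8], [-25, 190, 0, 26]]]}}

```text
clock: 0.98
eef_pos: [434.7, 323.8, 214.5]
orientation: [3.142, 0.0, 0.362]
ft_force: [1.4, 0.5, 0.7]
gripper_width: 95.1
```

```bash
python3 -c "
from h import *
go(676,29,210,-31.2)"
```

```text
t 0.98 pos [434.7 323.8 214.5] yaw 20.74 tilt [1.8e+02 1.0e-02] F [1.4 0.5 0.7] w 95.1
shift [121.2 361.1   4.5] turn 51.9 rows>= 9.5
```

Call:
{"method": "drive_tool", "body": {"motion": [[[12, 36, 0, 5.2], [24, 72, 0, 10.4], [36, 108, 0, 15.6], [48, 144, 0, 20.8], [60, 180, 0, 26]]]}}

```text
clock: 1.4
eef_pos: [555.2, 177.3, 214.4]
orientation: [3.142, 0.0, -0.092]
ft_force: [0.3, 0.7, -1.9]
gripper_width: 95.1
```

```bash
python3 -c "
from h import *
go(676,29,210,-31.2)
i=arm.camera_info('wrist'); print(i['view']); snap('wrist','w1.png')"
```

```text
t 1.4 pos [555.2 177.3 214.4] yaw -5.27 tilt [1.8e+02 2.0e-02] F [ 0.3  0.7 -1.9] w 95.1
shift [133.9 136.5   4.4] turn 25.9 rows>= 4.8
[[ 9.95708816e-01 -9.25366677e-02 -9.58665649e-04 -5.35953999e+02]
 [ 8.92189262e-02  9.62657370e-01 -2.55598847e-01 -1.91015724e+02]
 [ 2.45751322e-02  2.54416495e-01  9.66782452e-01 -4.47922790e+02]
 [ 0.00000000e+00  0.00000000e+00  0.00000000e+00  1.00000000e+00]]
```

View pics/w1.png

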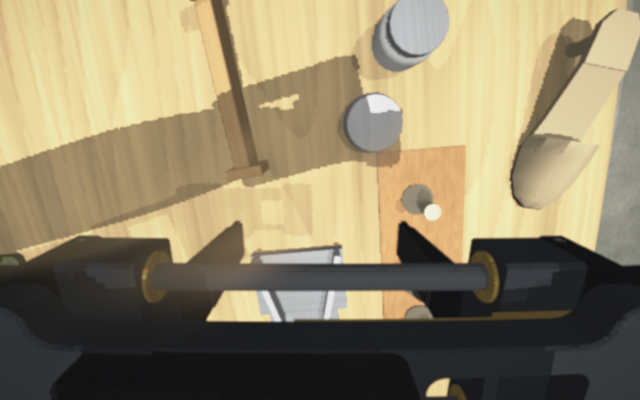

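The wrist view shows what lies at tool −y, so I'll look at the heel from a pose offset towards tool +y.

```bash
python3 -c "
from h import *
go(618,-66,210,-31.2)"
```

```text
t 1.45 pos [558.9 172.3 214.3] yaw -5.71 tilt [ 1.7979e+02 -1.7000e-01] F [ 1.7 -3.6  0.3] w 95.4
shift [ 82.6 231.3   4.3] turn 25.5 rows>= 6.1
```

Call:
{"method": "drive_tool", "body": {"motion": [[[13, 38, 0, 4.2], [27, 76, 0, 8.5], [41, 114, 0, 12.7], [54, 152, 0, 17], [68, 190, 0, 21]]]}}

```text
clock: 1.87
eef_pos: [605.5, -17.8, 214.3]
orientation: [3.142, 0.001, -0.457]
ft_force: [-0.4, 1.0, 0.6]
gripper_width: 95.1
```

Call:
{"method": "drive_tool", "body": {"motion": [[[20, 30, 0, 4.5], [20, 30, 0, 4.5], [20, 30, 0, 4.5]]]}}

```text
clock: 2.12
eef_pos: [610.3, -53.4, 214.1]
orientation: [3.142, 0.001, -0.535]
ft_force: [-0.6, -0.5, 0.1]
gripper_width: 94.8
```

```bash
python3 -c "
from h import *
go(676,29,210,-31.2)
i=arm.camera_info('wrist'); np.save('v2.npy',i['view']); snap('wrist','w2.png')
print(proj(i,[[705.8,39.5,59],[671.5,60.3,59],[676.2,29.4,59]]).round(1))"
```

```text
t 2.12 pos [610.3 -53.4 214.1] yaw -30.64 tilt [1.8e+02 7.0e-02] F [-0.6 -0.5  0.1] w 94.8
shift [  14.5 -104.4    4.1] turn 0.6 rows>= 2.6
[[354.3  60.9]
 [315.   60.5]
 [334.2  85.4]]
```

View pics/w2.png

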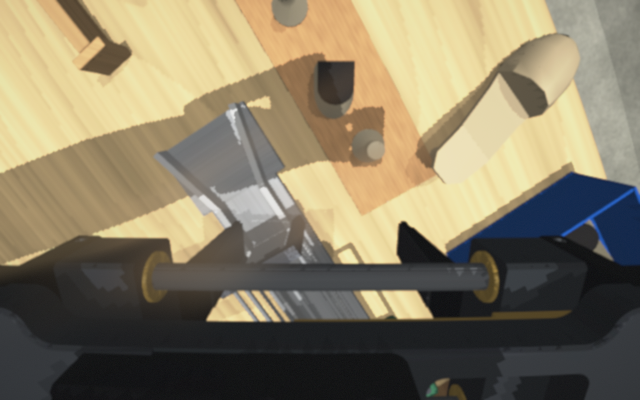

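```bash
python3 -c "
from h import *
im=cv2.imread('pics/w2.png'); cv2.imwrite('pics/w2z.png',cv2.resize(im[45:125,290:380],None,fx=7,fy=7,interpolation=cv2.INTER_CUBIC))
i=arm.camera_info('wrist'); i['view']=np.load('v2.npy')
a=onz(i,319,61,59);b=onz(i,354.5,62,59);d=b-a;print(a,b,np.linalg.norm(d),np.degrees(np.arctan2(d[1],d[0])))
"
```

```text
[674.72170536  57.77833615  59.        ] [705.43224042  38.52326434  59.        ] 36.24768618960791 -32.08713129865009
```

View pics/w2z.png

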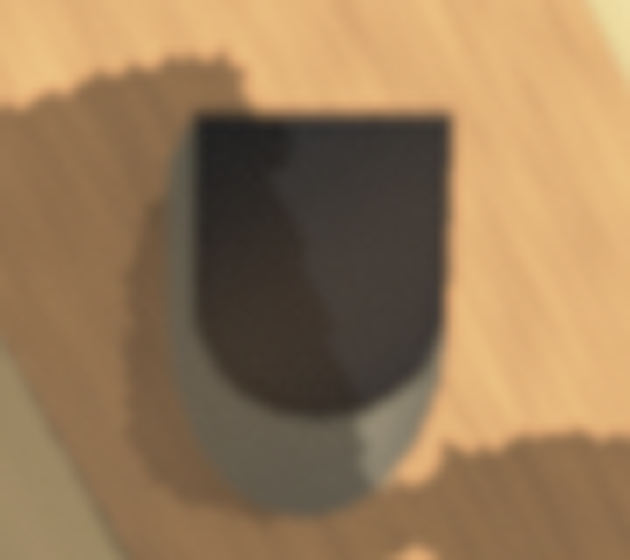

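```bash
python3 -c "
from h import *
go(680,33,110,-31)"
```

```text
t 2.17 pos [610.2 -52.1 214.1] yaw -30.52 tilt [-1.7999e+02  7.0000e-02] F [-0.5  1.  -0.1] w 95.3
shift [  16.9 -108.7  104.1] turn 0.5 rows>= 3.8
```

Call:
{"method": "drive_tool", "body": {"motion": [[[4, -27, 26, 0.5], [8, -54, 52, 0.5], [12, -82, 78, 0.5], [17, -109, 104, 0.5], [17, -109, 104, 0.5]]]}}

```text
clock: 2.58
eef_pos: [677.8, 39.0, 102.7]
orientation: [3.138, 0.01, -0.535]
ft_force: [-2.5, -0.7, -1.9]
gripper_width: 95.3
```

```bash
python3 -c "
from h import *
go(680,33,29,-31)"
```

```text
t 2.58 pos [677.8  39.  102.7] yaw -30.65 tilt [179.79   0.58] F [-2.5 -0.7 -1.9] w 95.3
shift [ 5.   4.1 73.7] turn 0.3 rows>= 1.8
```

Call:
{"method": "drive_tool", "body": {"motion": [[[0, 0, 0, 0], [0, 0, 0, 0], [0, 0, 0, 0], [0, 0, 0, 0]]]}}

```text
clock: 2.92
eef_pos: [681.2, 33.1, 113.1]
orientation: [-3.14, -0.003, -0.541]
ft_force: [-0.1, 0.2, 0.6]
gripper_width: 94.9
```

```bash
python3 -c "
from h import *
go(680,33,29,-31)"
```

```text
t 2.92 pos [681.2  33.1 113.1] yaw -31.01 tilt [-179.9    -0.18] F [-0.1  0.2  0.6] w 94.9
shift [-1.   0.7 84.1] turn -0.0 rows>= 2.1
```

Call:
{"method": "drive_tool", "body": {"motion": [[[0, 0, 18, 0], [0, 0, 36, 0], [0, 0, 54, 0], [0, 0, 70, 0], [0, 0, 80, 0]]]}}

```text
clock: 3.33
eef_pos: [680.0, 32.6, 30.3]
orientation: [3.141, 0.0, -0.542]
ft_force: [0.9, 0.3, -0.7]
gripper_width: 95.2
```

Call:
{"method": "drive_tool", "body": {"motion": [[[0, 0, 0, 0], [0, 0, 0, 0], [0, 0, 0, 0]]]}}

```text
clock: 3.58
eef_pos: [681.6, 33.1, 32.5]
orientation: [-3.14, -0.002, -0.541]
ft_force: [-0.6, -0.6, 0.5]
gripper_width: 95.0
```

```bash
python3 -c "
from h import *
go(680,33,29,-31)"
```

```text
t 3.58 pos [681.6  33.1  32.5] yaw -31.02 tilt [-1.7992e+02 -1.4000e-01] F [-0.6 -0.6  0.5] w 95.0
shift [-1.3  0.9  3.5] turn -0.0 rows>= 0.1
```

Now I'll lower the last 2 mm and close the gripper at moderate force.

Call:
{"method": "drive_tool", "body": {"motion": [[[-1, 0, 2, 0], [-1, 0, 2, 0], [-1, 0, 2, 0], [-1, 0, 2, 0], [-1, 0, 2, 0]]], "grip": 1, "grip_force": 25}}

```text
clock: 4.0
eef_pos: [679.8, 33.9, 28.9]
orientation: [-3.141, -0.0, -0.541]
ft_force: [0.5, -0.4, 0.7]
gripper_width: 67.3
```

Call:
{"method": "drive_tool", "body": {"motion": [[[0, 0, 0, 0], [0, 0, 0, 0], [0, 0, 0, 0], [0, 0, 0, 0], [0, 0, 0, 0]]]}}

```text
clock: 4.42
eef_pos: [679.7, 33.8, 28.6]
orientation: [-3.142, -0.0, -0.541]
ft_force: [0.9, -0.0, -0.2]
gripper_width: 43.5
```

Call:
{"method": "drive_tool", "body": {"motion": [[[0, 0, 0, 0], [0, 0, 0, 0], [0, 0, 0, 0], [0, 0, 0, 0], [0, 0, 0, 0]]]}}

```text
clock: 4.83
eef_pos: [679.6, 33.8, 28.6]
orientation: [3.142, 0.0, -0.541]
ft_force: [-0.3, 0.6, -0.9]
gripper_width: 43.5
```

Call:
{"method": "drive_tool", "body": {"motion": [[[0, 0, -4, 0], [0, 0, -10, 0], [0, 0, -20, 0], [0, 0, -32, 0], [0, 0, -46, 0]]]}}

```text
clock: 5.25
eef_pos: [679.6, 33.8, 75.9]
orientation: [3.142, 0.0, -0.541]
ft_force: [-0.2, 1.2, -0.8]
gripper_width: 43.9
```

Call:
{"method": "drive_tool", "body": {"motion": [[[0, 0, -14, 0], [0, 0, -28, 0], [0, 0, -40, 0], [0, 0, -48, 0], [0, 0, -50, 0]]]}}

```text
clock: 5.67
eef_pos: [680.9, 33.8, 127.7]
orientation: [-3.14, -0.004, -0.541]
ft_force: [0.3, -0.5, 0.1]
gripper_width: 43.6
```

```bash
python3 -c "
from h import *
go(514.5,31,110,0.7)
im=snap('side','s1.png'); cv2.imwrite('pics/s1z.png',cv2.resize(cv2.cvtColor(im[100:240,200:400],4),None,fx=4,fy=4))"
```

```text
t 5.67 pos [680.9  33.8 127.7] yaw -31.01 tilt [-179.89   -0.2 ] F [ 0.3 -0.5  0.1] w 43.6
shift [-141.2   88.2   17.7] turn -31.7 rows>= 4.5
```

View pics/s1z.png

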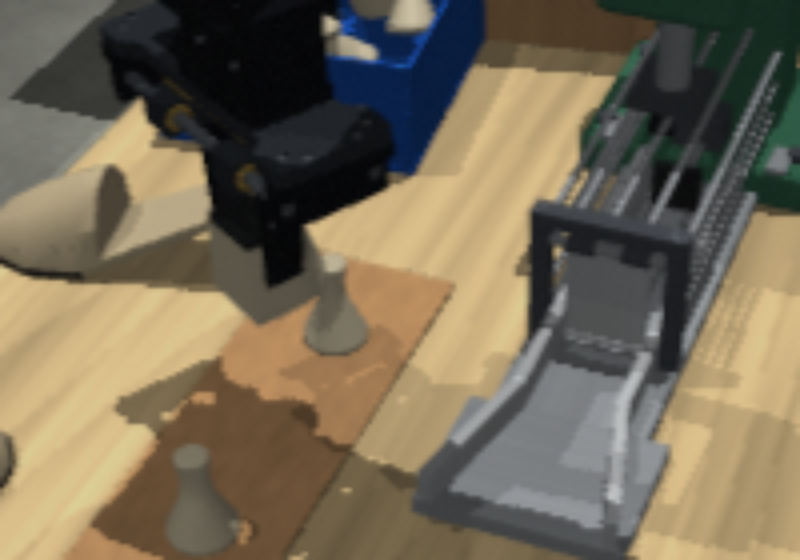

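```bash
python3 -c "
from h import *
go(511.8,28,100,0.7)"
```

```text
t 5.72 pos [680.5  33.8 126.7] yaw -31.0 tilt [-1.7992e+02 -1.4000e-01] F [ 0.4  0.5 -0.2] w 43.5
shift [-141.6   91.9   26.7] turn -31.7 rows>= 4.5
```

Call:
{"method": "drive_tool", "body": {"motion": [[[-25, 16, 0, -6], [-55, 36, 0, -12], [-85, 55, 0, -18], [-112, 73, 0, -24], [-130, 84, 5, -29]]]}}

```text
clock: 6.13
eef_pos: [522.0, 28.8, 118.8]
orientation: [3.142, 0.002, -0.03]
ft_force: [-0.1, -0.1, -0.8]
gripper_width: 43.5
```

Call:
{"method": "drive_tool", "body": {"motion": [[[-6, 4, 8, -2.7], [-6, 4, 14, -2.7], [-6, 4, 18, -2.7], [-6, 4, 18, -2.7], [-6, 4, 18, -2.7]]]}}

```text
clock: 6.55
eef_pos: [519.3, 25.1, 101.3]
orientation: [-3.141, 0.001, 0.011]
ft_force: [0.1, -0.9, -0.4]
gripper_width: 43.3
```

```bash
python3 -c "
from h import *
go(511.8,28,60,0.7)
snap('top','t2.png')
im=snap('side','s2.png'); cv2.imwrite('pics/s2z.png',cv2.resize(cv2.cvtColor(im[100:240,250:450],4),None,fx=4,fy=4))"
```

```text
t 6.55 pos [519.3  25.1 101.3] yaw 0.65 tilt [-1.7999e+02  4.0000e-02] F [ 0.1 -0.9 -0.4] w 43.3
shift [-7.5 -3.  41.3] turn -0.0 rows>= 1.1
```

View pics/s2z.png

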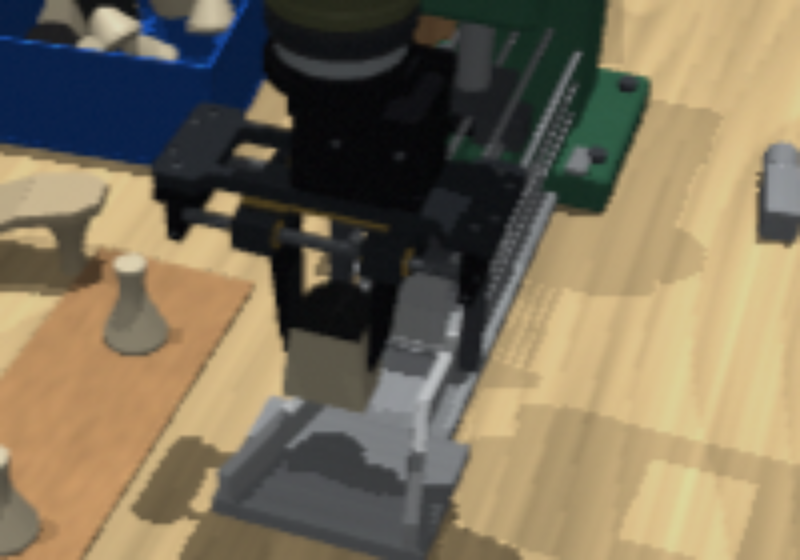

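View pics/t2.png

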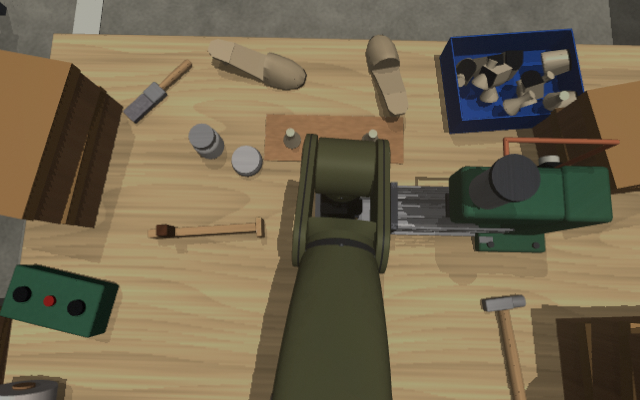

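Call:
{"method": "drive_tool", "body": {"motion": [[[-4, -2, 10, 0], [-7, -3, 25, 0], [-7, -3, 38, 0], [-7, -3, 48, 0], [-7, -3, 55, 0]]]}}

```text
clock: 7.07
eef_pos: [510.9, 28.1, 45.0]
orientation: [-3.141, 0.002, 0.012]
ft_force: [-0.5, -0.9, -0.2]
gripper_width: 43.8
```

Call:
{"method": "drive_tool", "body": {"motion": [[[0, 0, 2, 0], [0, 0, 2, 0], [0, 0, 2, 0]]]}}

```text
clock: 7.32
eef_pos: [512.3, 27.9, 45.1]
orientation: [3.142, -0.001, 0.012]
ft_force: [0.4, 0.3, -0.3]
gripper_width: 43.7
```

```bash
python3 -c "
from h import *
go(511.8,28,36.6,0.7)
im=snap('side','s3.png'); cv2.imwrite('pics/s3z.png',cv2.resize(cv2.cvtColor(im[100:240,250:450],4),None,fx=4,fy=4))"
```

```text
t 7.32 pos [512.3  27.9  45.1] yaw 0.69 tilt [ 1.8e+02 -4.0e-02] F [ 0.4  0.3 -0.3] w 43.7
shift [-0.5 -0.1  8.5] turn -0.0 rows>= 0.2
```

View pics/s3z.png

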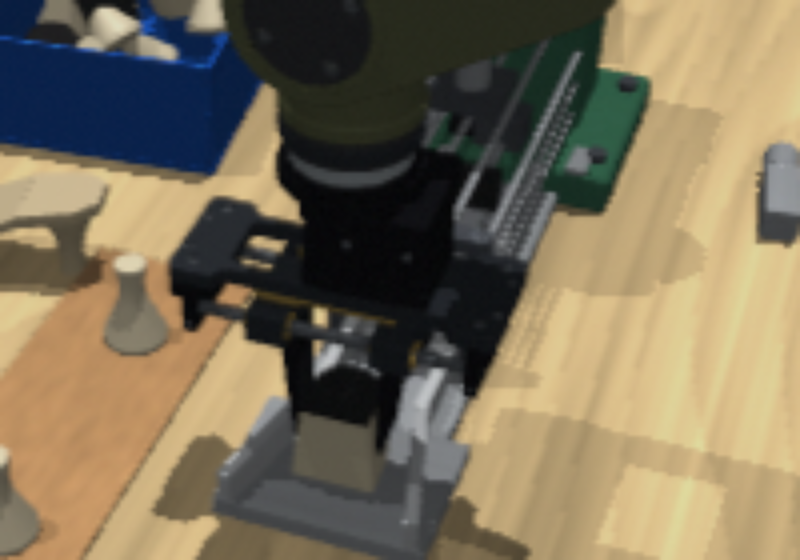

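Call:
{"method": "drive_tool", "body": {"motion": [[[0, 0, 2, 0], [0, 0, 4, 0], [0, 0, 6, 0], [0, 0, 7, 0], [0, 0, 7, 0]]]}}

```text
clock: 7.78
eef_pos: [511.5, 27.9, 37.3]
orientation: [-3.142, 0.001, 0.012]
ft_force: [-0.8, -0.0, -1.1]
gripper_width: 43.5
```

Call:
{"method": "drive_tool", "body": {"motion": [[[0, 0, 1, 0], [0, 0, 1, 0], [0, 0, 1, 0]]]}}

```text
clock: 8.03
eef_pos: [511.8, 27.9, 36.7]
orientation: [3.142, 0.0, 0.012]
ft_force: [-0.7, -1.1, -0.0]
gripper_width: 43.3
```

Call:
{"method": "drive_tool", "body": {"motion": [[[0, 0, 0.7, 0], [0, 0, 0.7, 0], [0, 0, 0.7, 0]]]}}

```text
clock: 8.28
eef_pos: [511.9, 27.9, 36.5]
orientation: [3.142, 0.0, 0.012]
ft_force: [-3.1, 0.3, 4.9]
gripper_width: 43.4
```

Call:
{"method": "drive_tool", "body": {"motion": [[[0, 0, 0, 0], [0, 0, 0, 0], [0, 0, 0, 0], [0, 0, 0, 0], [0, 0, 0, 0]]], "grip": -0.4}}

```text
clock: 8.7
eef_pos: [511.7, 27.9, 35.7]
orientation: [-3.142, 0.0, 0.012]
ft_force: [0.3, 0.0, -0.4]
gripper_width: 65.4
```

Call:
{"method": "drive_tool", "body": {"motion": [[[0, 0, -10, 0], [0, 0, -25, 0], [0, 0, -45, 0], [0, 0, -70, 0], [0, 0, -100, 0]]]}}

```text
clock: 9.12
eef_pos: [510.6, 28.0, 136.2]
orientation: [-3.141, 0.003, 0.012]
ft_force: [-0.3, 0.9, 0.2]
gripper_width: 66.5
```

```bash
python3 -c "
from h import *
go(449.4,388.5,130,5)
im=snap('side','s4.png'); cv2.imwrite('pics/s4z.png',cv2.resize(cv2.cvtColor(im[100:240,250:450],4),None,fx=4,fy=4))"
```

```text
t 9.12 pos [510.6  28.  136.2] yaw 0.69 tilt [-1.7999e+02  1.5000e-01] F [-0.3  0.9  0.2] w 66.5
shift [ -56.9 -361.2    6.2] turn -4.3 rows>= 9.1
```

View pics/s4z.png

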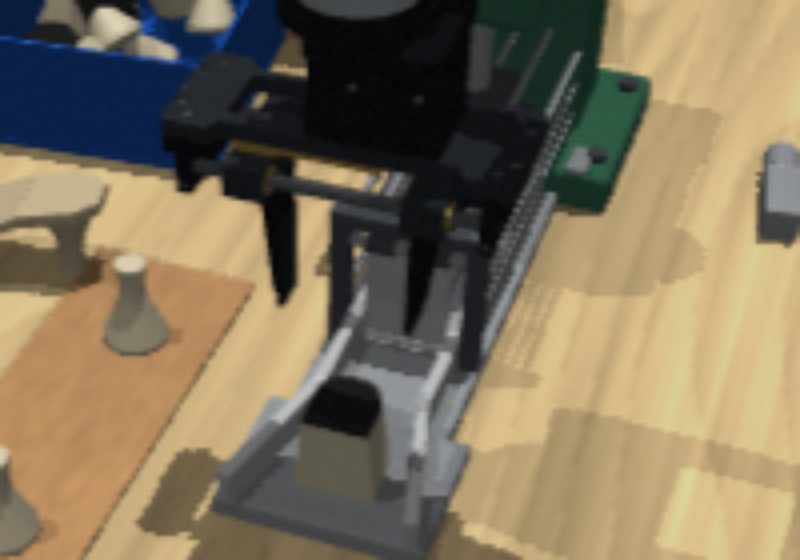

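Call:
{"method": "drive_tool", "body": {"motion": [[[-5, -34, 0, -1], [-11, -72, 0, -2], [-17, -110, 0, -3], [-23, -148, 0, -4], [-29, -186, 0, -4.3]]]}}

```text
clock: 9.58
eef_pos: [480.3, 215.2, 136.9]
orientation: [-3.141, -0.002, 0.087]
ft_force: [0.9, 0.6, 0.8]
gripper_width: 66.4
```

Call:
{"method": "drive_tool", "body": {"motion": [[[-7, -40, 0, 0], [-13, -78, 0, 0], [-19, -115, 0, 0], [-19, -115, 0, 0], [-19, -115, 0, 0]]]}}

```text
clock: 10.0
eef_pos: [451.0, 328.1, 136.5]
orientation: [3.142, -0.001, 0.091]
ft_force: [0.2, -0.6, 0.0]
gripper_width: 66.4
```

```bash
python3 -c "
from h import *
go(449.4,388.5,130,5)
i=arm.camera_info('wrist'); np.save('v3.npy',i['view']); snap('wrist','w3.png')
snap('top','t3.png')
"
```

```text
t 10.0 pos [451.  328.1 136.5] yaw 5.21 tilt [ 1.8e+02 -4.0e-02] F [ 0.2 -0.6  0. ] w 66.4
shift [  3.8 -60.3   6.5] turn 0.2 rows>= 1.5
```

View pics/w3.png

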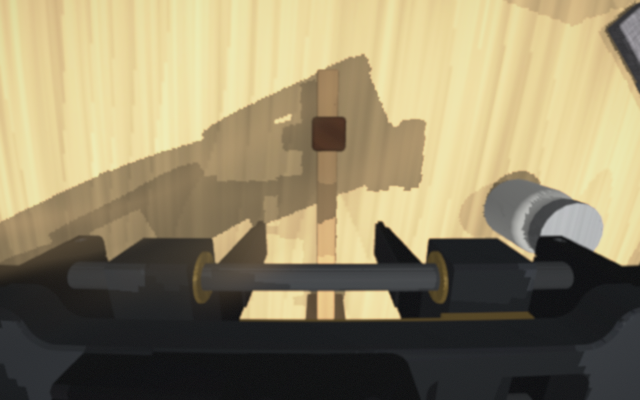

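View pics/t3.png

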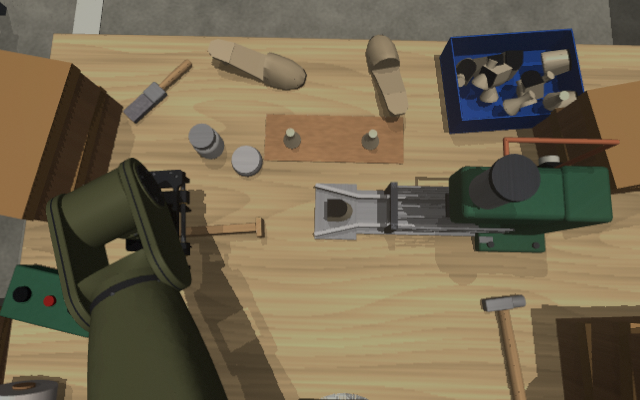

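```bash
python3 -c "
from h import *
i=arm.camera_info('wrist'); i['view']=np.load('v3.npy')
im=np.load('pics/w3.png.npy').astype(int)[100:165,295:365]
m=((im[...,0]<130)&(im[...,0]-im[...,2]>20)&(im[...,1]<60)).astype(np.uint8)
n,l,st,c=cv2.connectedComponentsWithStats(m);k=1+np.argmax(st[1:,4]);print(st[k],c[k]+[295,100])
x,y,w,h=st[k][:4];x+=295;y+=100
for u,v in((x,y),(x+w,y),(x+w,y+h),(x,y+h)):print(onz(i,u-.5,v-.5,100).round(1))
for v in(75,100,170,210,235):
  r=np.load('pics/w3.png.npy').astype(int)[v,305:350]; print(v,r[:,0].tolist())
"
```

```text
[  18   18   32   33 1011] [328.40751731 133.55588526]
[439.2 399.5 100. ]
[460.7 401.4 100. ]
[463.1 379.4 100. ]
[441.  377.4 100. ]
75 [239, 240, 240, 239, 237, 227, 208, 196, 190, 177, 158, 140, 133, 144, 154, 158, 158, 160, 160, 161, 161, 163, 163, 163, 163, 164, 163, 162, 161, 160, 160, 158, 152, 143, 143, 147, 151, 152, 154, 154, 155, 156, 155, 155, 156]
100 [134, 134, 133, 133, 132, 132, 132, 132, 131, 132, 130, 128, 134, 147, 157, 161, 162, 163, 164, 164, 164, 165, 166, 165, 166, 166, 164, 163, 161, 160, 157, 152, 145, 146, 149, 151, 152, 154, 154, 154, 155, 155, 156, 158, 157]
170 [123, 122, 122, 123, 124, 126, 127, 128, 129, 129, 127, 123, 130, 144, 154, 157, 157, 157, 158, 158, 160, 160, 161, 160, 161, 160, 159, 159, 158, 156, 151, 146, 147, 153, 156, 157, 157, 157, 157, 156, 155, 154, 152, 152, 152]
210 [218, 222, 224, 226, 227, 227, 227, 226, 225, 224, 217, 189, 156, 143, 143, 144, 144, 143, 144, 144, 145, 145, 146, 146, 147, 146, 146, 145, 144, 144, 165, 211, 232, 236, 236, 236, 235, 234, 233, 233, 232, 231, 230, 228, 228]
235 [227, 228, 228, 228, 228, 227, 226, 224, 222, 220, 214, 194, 191, 209, 219, 220, 219, 219, 219, 219, 221, 221, 221, 221, 221, 221, 220, 220, 217, 203, 186, 199, 226, 236, 237, 236, 235, 235, 237, 238, 239, 240, 240, 239, 239]
```

```bash
python3 -c "
from h import *
go(450.5,389,60,5)
"
```

```text
t 10.1 pos [451.7 326.1 136.2] yaw 5.0 tilt [ 1.7998e+02 -2.0000e-02] F [-0.1 -0.2  0.4] w 66.3
shift [  4.3 -62.7  76.2] turn 0.0 rows>= 2.5
```

Call:
{"method": "drive_tool", "body": {"motion": [[[2, -31, 0, 0], [4, -55, 0, 0], [4, -63, 0, 0], [4, -63, 5, 0], [4, -63, 12, 0]]]}}

```text
clock: 10.52
eef_pos: [450.9, 388.7, 124.2]
orientation: [3.142, -0.001, 0.086]
ft_force: [0.2, -0.3, 0.6]
gripper_width: 66.6
```

```bash
python3 -c "
from h import *
go(450.5,389,60,5)
"
```

```text
t 10.52 pos [450.9 388.7 124.2] yaw 4.95 tilt [ 1.8e+02 -6.0e-02] F [ 0.2 -0.3  0.6] w 66.6
shift [-0.4 -0.3 64.2] turn -0.0 rows>= 1.6
```

Call:
{"method": "drive_tool", "body": {"motion": [[[0, 0, 16, 0], [0, 0, 34, 0], [0, 0, 50, 0], [0, 0, 60, 0], [0, 0, 64, 0]]]}}

```text
clock: 10.93
eef_pos: [448.9, 387.2, 57.1]
orientation: [3.139, 0.004, 0.086]
ft_force: [0.5, 0.7, -0.2]
gripper_width: 66.6
```

Call:
{"method": "drive_tool", "body": {"motion": [[[0, 0, 0, 0], [0, 0, 0, 0], [0, 0, 0, 0], [0, 0, 0, 0], [0, 0, 0, 0]]], "grip": 1, "grip_force": 55}}

```text
clock: 11.35
eef_pos: [450.7, 390.0, 61.0]
orientation: [-3.141, -0.002, 0.087]
ft_force: [-1.1, 0.5, -0.3]
gripper_width: 38.4
```

Call:
{"method": "drive_tool", "body": {"motion": [[[0, 0, 0, 0], [0, 0, 0, 0], [0, 0, 0, 0], [0, 0, 0, 0], [0, 0, 0, 0]]]}}

```text
clock: 11.77
eef_pos: [450.2, 389.8, 60.3]
orientation: [-3.141, -0.0, 0.087]
ft_force: [0.8, 0.4, 1.3]
gripper_width: 23.6
```

Call:
{"method": "drive_tool", "body": {"motion": [[[0, 0, -5, 0], [0, 0, -12, 0], [0, 0, -20, 0], [0, 0, -27, 0], [0, 0, -30, 0]]]}}

```text
clock: 12.18
eef_pos: [450.8, 390.2, 91.9]
orientation: [-3.14, -0.002, 0.087]
ft_force: [-0.5, 0.3, -1.5]
gripper_width: 23.8
```

```bash
python3 -c "
from h import *
go(509.1,290,90,0.7)
im=snap('side','s5.png'); cv2.imwrite('pics/s5z.png',cv2.resize(cv2.cvtColor(im[200:400,220:420],4),None,fx=3,fy=3))
"
```

```text
t 12.18 pos [450.8 390.2  91.9] yaw 4.99 tilt [-1.7992e+02 -1.3000e-01] F [-0.5  0.3 -1.5] w 23.8
shift [ 49.3 104.8   1.9] turn 4.3 rows>= 2.9
```

View pics/s5z.png

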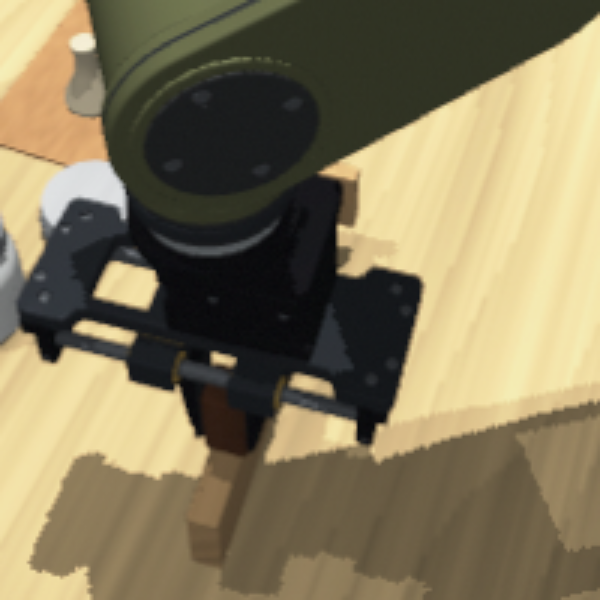

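Call:
{"method": "drive_tool", "body": {"motion": [[[10, 22, 0, 1], [22, 47, 0, 2], [35, 75, 0, 3.2], [45, 96, 0, 4.3], [49, 105, 0, 4.3]]]}}

```text
clock: 12.65
eef_pos: [509.2, 287.0, 90.0]
orientation: [3.141, -0.0, 0.01]
ft_force: [-1.0, 0.5, -2.2]
gripper_width: 23.4
```

Call:
{"method": "drive_tool", "body": {"motion": [[[0, 0, 0, 0], [0, 0, 0, 0], [0, 0, 0, 0]]]}}

```text
clock: 12.9
eef_pos: [507.5, 290.0, 89.9]
orientation: [-3.141, 0.0, 0.013]
ft_force: [0.1, 0.4, -2.0]
gripper_width: 24.0
```

```bash
python3 -c "
from h import *
go(509.1,290,75,0.7)
im=snap('top','t5.png'); cv2.imwrite('pics/t5z.png',cv2.resize(cv2.cvtColor(im[170:250,200:400],4),None,fx=4,fy=4,interpolation=2))
im=snap('side','s6.png'); cv2.imwrite('pics/s6z.png',cv2.resize(cv2.cvtColor(im[150:350,220:420],4),None,fx=3,fy=3,interpolation=2))
"
```

```text
t 12.9 pos [507.5 290.   89.9] yaw 0.74 tilt [-1.7998e+02  3.0000e-02] F [ 0.1  0.4 -2. ] w 24.0
shift [ 1.6  0.1 14.9] turn 0.0 rows>= 0.4
```

View pics/t5z.png

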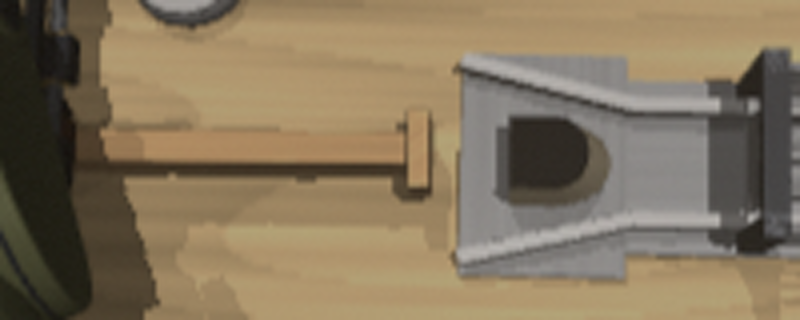

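View pics/s6z.png

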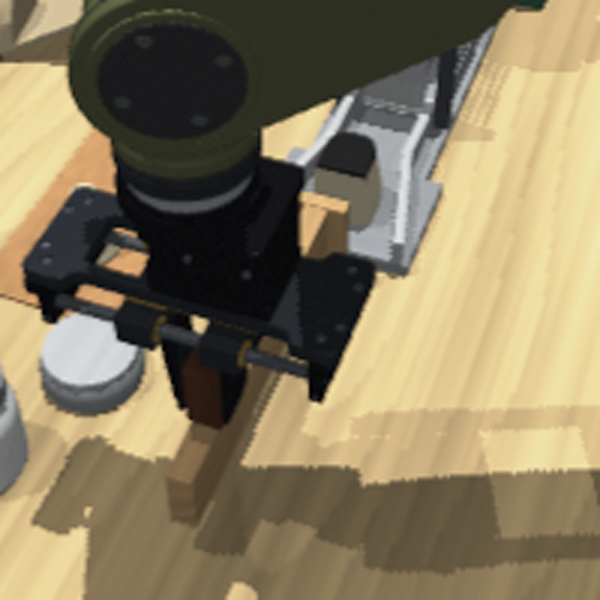

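```bash
python3 -c "
from h import *
T=arm.camera_info('top')
f=lambda cx,cy,z:onz(T,200+cx/4-.375,170+cy/4-.375,z).round(1)
print('nose',[f(431,y,79) for y in(110,191)],'board',f(110,130,79),f(110,163,79),f(400,131,79),f(400,163,79))
print('heel',f(510,117,67),f(510,190,67), f(590,150,67))
"
```

```text
nose [array([530.2,  90. ,  79. ]), array([486.6,  88.6,  79. ])] board [515.1 261.4  79. ] [497.3 260.3  79. ] [518.4 106.2  79. ] [501.1 105.6  79. ]
heel [529.5  47.6  67. ] [489.7  46.7  67. ] [512.5   4.   67. ]
```

Call:
{"method": "drive_tool", "body": {"motion": [[[1, 0, 5, 0.3], [2, 0, 10, 0.3], [2, 0, 14, 0.3], [2, 0, 14, 0.3], [2, 0, 14, 0.3]]]}}

```text
clock: 13.42
eef_pos: [509.5, 289.2, 75.1]
orientation: [3.141, 0.001, 0.007]
ft_force: [0.1, -0.4, -1.4]
gripper_width: 23.8
```

```bash
python3 -c "
from h import *
go(509.5,250,75,0.7)
im=snap('side','s7.png'); cv2.imwrite('pics/s7z.png',cv2.resize(cv2.cvtColor(im[170:290,270:390],4),None,fx=5,fy=5,interpolation=2))
"
```

```text
t 13.42 pos [509.5 289.2  75.1] yaw 0.41 tilt [1.7997e+02 8.0000e-02] F [ 0.1 -0.4 -1.4] w 23.8
shift [-0.3 39.2  0.1] turn -0.3 rows>= 1.0
```

View pics/s7z.png

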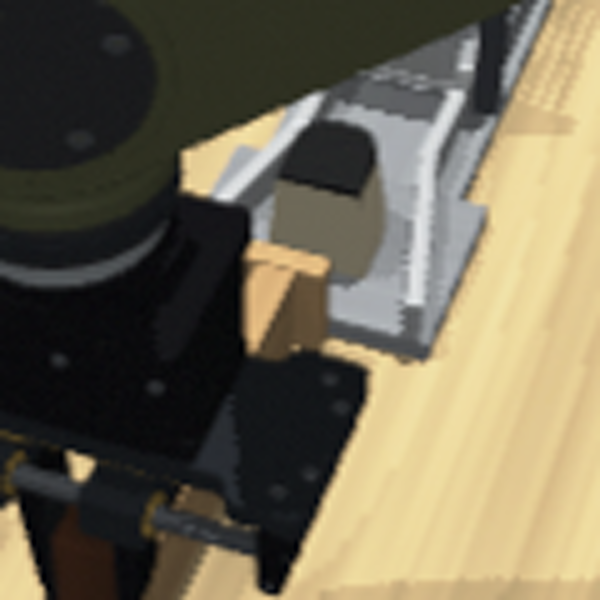

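```bash
python3 -c "
from h import *
S=arm.camera_info('side')
for z in (58,62,65,68): print(z,((proj(S,[[489.5,88.5,z],[489.5,101,z]])-[270,170])*5).round(0).tolist(), ((proj(S,[[489.5,101,z-50]])-[270,170])*5).round(0).tolist())
"
```

```text
58 [[332.0, 269.0], [323.0, 288.0]] [[321.0, 367.0]]
62 [[332.0, 262.0], [323.0, 282.0]] [[321.0, 361.0]]
65 [[333.0, 258.0], [323.0, 277.0]] [[321.0, 356.0]]
68 [[333.0, 253.0], [323.0, 272.0]] [[321.0, 352.0]]
```

Call:
{"method": "drive_tool", "body": {"motion": [[[0, 0, -4, 0], [0, 8, -4, 0], [0, 17, -4, 0], [0, 25, -4, 0], [0, 28, -3, 0]]]}}

```text
clock: 13.88
eef_pos: [510.4, 259.8, 79.2]
orientation: [3.141, -0.0, 0.006]
ft_force: [-0.3, -0.3, -1.6]
gripper_width: 24.0
```

Call:
{"method": "drive_tool", "body": {"motion": [[[0, 2, 1, 0], [0, 4, 2, 0], [0, 6, 3, 0], [0, 8, 3, 0], [0, 10, 3, 0]]]}}

```text
clock: 14.3
eef_pos: [510.2, 251.2, 75.8]
orientation: [3.142, 0.0, 0.007]
ft_force: [0.0, -0.2, -1.8]
gripper_width: 23.8
```

```bash
python3 -c "
from h import *
go(509.5,250,75,0.7)
im=snap('side','s8.png'); cv2.imwrite('pics/s8z.png',cv2.resize(cv2.cvtColor(im[150:270,270:390],4),None,fx=5,fy=5,interpolation=2))
im=snap('top','t8.png'); cv2.imwrite('pics/t8z.png',cv2.resize(cv2.cvtColor(im[170:250,270:430],4),None,fx=5,fy=5,interpolation=2))
"
```

```text
t 14.3 pos [510.2 251.2  75.8] yaw 0.41 tilt [1.8e+02 1.0e-02] F [ 0.  -0.2 -1.8] w 23.8
shift [-0.7  1.2  0.8] turn -0.3 rows>= 0.0
```

View pics/s8z.png

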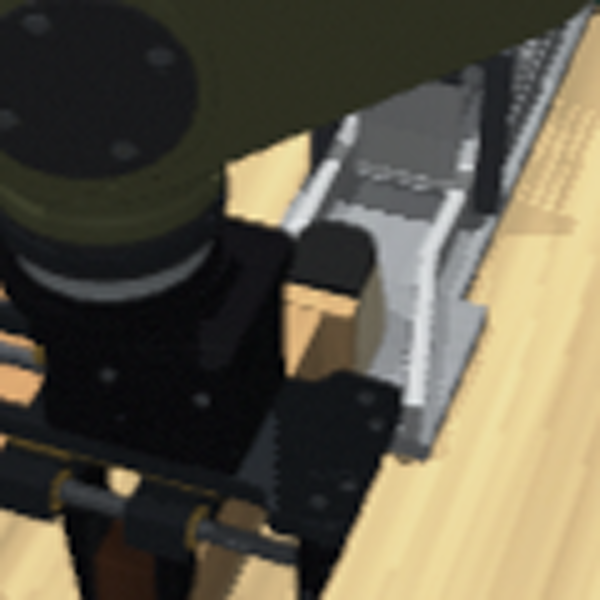

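View pics/t8z.png

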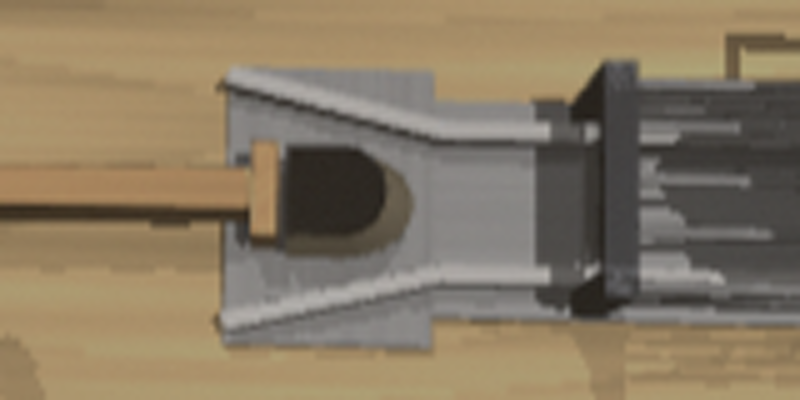

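```bash
python3 -c "
from h import *
T=arm.camera_info('top')
f=lambda cx,cy,z:onz(T,270+cx/5-.4,170+cy/5-.4,z).round(1)
print('nose',f(278,142,65),f(278,240,65)); print('heel',f(288,147,67),f(288,235,67),'back',f(385,190,67))
print('board',f(20,170,65),f(20,205,65),f(240,170,65),f(240,206,65))
print('rails',f(435,130,34),f(435,274,34),f(548,131,34),f(548,274,34))
"
```

```text
nose [531.7  51.9  65. ] [488.8  50.8  65. ]
heel [529.2  47.5  67. ] [490.8  46.6  67. ] back [511.4   5.1  67. ]
board [516.6 163.6  65. ] [501.2 162.9  65. ] [518.9  68.1  65. ] [503.2  67.6  65. ]
rails [544.3 -18.5  34. ] [479.1 -19.3  34. ] [545.1 -69.4  34. ] [480.4 -69.6  34. ]
```

Call:
{"method": "drive_tool", "body": {"motion": [[[0, 3, 0, 0], [0, 7, 0, 0], [0, 12, 0, 0], [0, 18, 0, 0], [0.5, 24, 0, 0]]]}}

```text
clock: 14.82
eef_pos: [510.9, 226.7, 76.0]
orientation: [-3.142, 0.0, 0.007]
ft_force: [0.3, 0.8, -2.2]
gripper_width: 23.9
```

Call:
{"method": "drive_tool", "body": {"motion": [[[0, 6, 0, 0], [0, 12, 0, 0], [0, 18, 0, 0], [0, 24, 0, 0], [0.5, 30, 0, 0]]]}}

```text
clock: 15.23
eef_pos: [511.6, 196.6, 76.0]
orientation: [-3.142, 0.0, 0.007]
ft_force: [0.1, 0.9, -1.1]
gripper_width: 23.8
```

```bash
python3 -c "
from h import *
go(511,45,75,0.7)
im=snap('side','s9.png'); cv2.imwrite('pics/s9z.png',cv2.resize(cv2.cvtColor(im[120:270,270:420],4),None,fx=4,fy=4,interpolation=2))
im=snap('top','t9.png'); cv2.imwrite('pics/t9z.png',cv2.resize(cv2.cvtColor(im[170:250,270:430],4),None,fx=5,fy=5,interpolation=2))
"
```

```text
t 15.23 pos [511.6 196.6  76. ] yaw 0.38 tilt [-180.    0.] F [ 0.1  0.9 -1.1] w 23.8
shift [ -1.6 151.6   1. ] turn -0.3 rows>= 3.8
```

View pics/s9z.png

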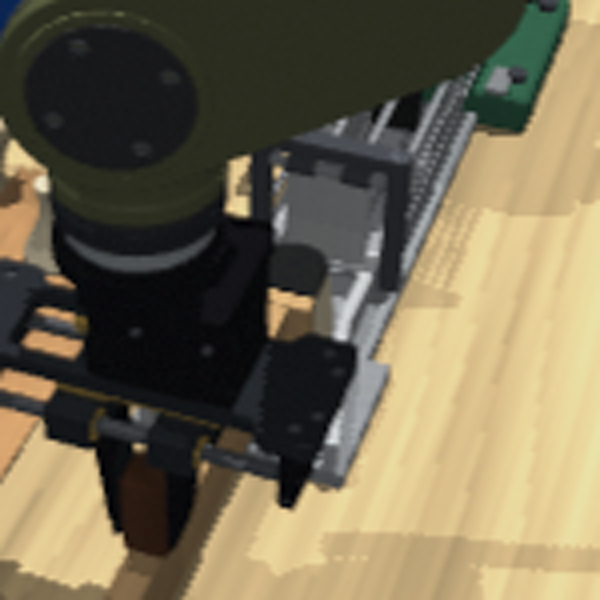

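View pics/t9z.png

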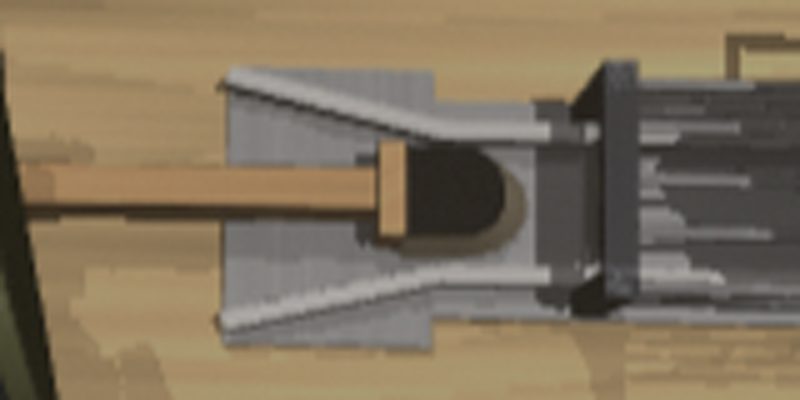

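Call:
{"method": "drive_tool", "body": {"motion": [[[0, 5, 0, 0], [0, 10, 0, 0], [0.4, 15, 0, 0], [0.4, 20, 0, 0], [0.5, 25, 0, 0]]]}}

```text
clock: 15.75
eef_pos: [512.3, 171.8, 75.9]
orientation: [3.142, 0.0, 0.007]
ft_force: [0.5, 0.3, -2.0]
gripper_width: 23.7
```

Call:
{"method": "drive_tool", "body": {"motion": [[[0, 5, 0, 0], [0, 10, 0, 0], [0, 15, 0, 0], [0, 20, 0, 0], [0, 25, 0, 0]]]}}

```text
clock: 16.17
eef_pos: [512.5, 146.8, 75.9]
orientation: [-3.142, 0.0, 0.007]
ft_force: [-0.2, 0.3, -1.5]
gripper_width: 23.8
```

Call:
{"method": "drive_tool", "body": {"motion": [[[0, 5, 0, 0], [0, 10, 0, 0], [0, 15, 0, 0], [0, 20, 0, 0], [0, 25, 0, 0]]]}}

```text
clock: 16.58
eef_pos: [512.7, 121.9, 76.0]
orientation: [-3.141, -0.0, 0.007]
ft_force: [-0.9, 0.9, -1.4]
gripper_width: 24.0
```

```bash
python3 -c "
from h import *
go(511,45,75,0.7)
im=snap('side','s10.png'); cv2.imwrite('pics/s10z.png',cv2.resize(cv2.cvtColor(im[90:240,290:440],4),None,fx=4,fy=4,interpolation=2))
im=snap('top','t10.png'); cv2.imwrite('pics/t10z.png',cv2.resize(cv2.cvtColor(im[170:250,300:460],4),None,fx=5,fy=5,interpolation=2))
"
```

```text
t 16.58 pos [512.7 121.9  76. ] yaw 0.39 tilt [-179.99   -0.  ] F [-0.9  0.9 -1.4] w 24.0
shift [-2.2 76.9  1. ] turn -0.3 rows>= 1.9
```

View pics/s10z.png

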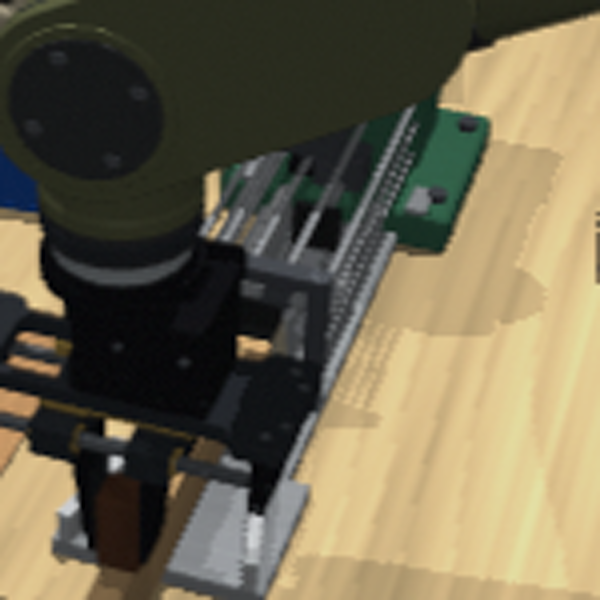

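View pics/t10z.png

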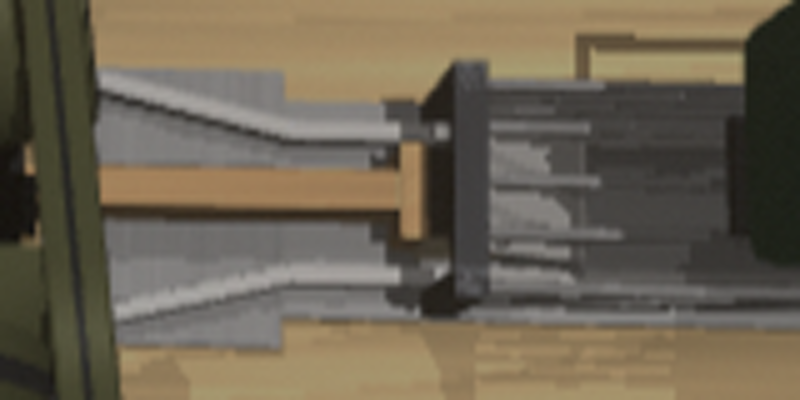

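Call:
{"method": "drive_tool", "body": {"motion": [[[0, 5, 0, 0], [0, 10, 0, 0], [0, 15, 0, 0], [0, 20, 0, 0], [0, 25, 0, 0]]]}}

```text
clock: 17.1
eef_pos: [512.8, 96.8, 76.0]
orientation: [3.142, 0.0, 0.007]
ft_force: [-0.1, 0.4, -1.5]
gripper_width: 23.5
```

Call:
{"method": "drive_tool", "body": {"motion": [[[0, 5, 0, 0], [0, 10, 0, 0], [0, 15, 0, 0], [0, 20, 0, 0], [0, 25, 0, 0]]]}}

```text
clock: 17.52
eef_pos: [513.0, 71.7, 76.0]
orientation: [3.142, 0.0, 0.007]
ft_force: [0.5, 1.3, -1.4]
gripper_width: 23.8
```

Call:
{"method": "drive_tool", "body": {"motion": [[[0, 5, 0, 0], [0, 10, 0, 0], [0, 15, 0, 0], [0, 20, 0, 0], [0, 25, 0, 0]]]}}

```text
clock: 17.93
eef_pos: [513.2, 46.8, 75.9]
orientation: [3.142, 0.0, 0.007]
ft_force: [0.4, 0.6, -1.2]
gripper_width: 23.6
```

Call:
{"method": "drive_tool", "body": {"motion": [[[0, 2, 0, 0], [0, 4, 0, 0], [0, 6, 0, 0], [0, 8, 0, 0], [0, 10, 0, 0]]]}}

```text
clock: 18.35
eef_pos: [513.2, 37.2, 75.9]
orientation: [-3.142, 0.0, 0.007]
ft_force: [-0.3, 0.6, -1.7]
gripper_width: 23.6
```

Call:
{"method": "drive_tool", "body": {"motion": [[[0, 1, 0, 0], [0, 2, 0, 0], [0, 3, 0, 0], [0, 4, 0, 0], [0, 5, 0, 0]]]}}

```text
clock: 18.77
eef_pos: [513.3, 32.3, 75.9]
orientation: [-3.142, 0.0, 0.007]
ft_force: [0.6, 0.0, -2.2]
gripper_width: 23.9
```

```bash
python3 -c "
from h import *
go(511,45,75,0.7)
im=snap('side','s11.png'); cv2.imwrite('pics/s11z.png',cv2.resize(cv2.cvtColor(im[70:190,310:430],4),None,fx=5,fy=5,interpolation=2))
im=snap('top','t11.png'); cv2.imwrite('pics/t11z.png',cv2.resize(cv2.cvtColor(im[170:250,300:460],4),None,fx=5,fy=5,interpolation=2))
"
```

```text
t 18.77 pos [513.3  32.3  75.9] yaw 0.4 tilt [-180.    0.] F [ 0.6  0.  -2.2] w 23.9
shift [ -2.2 -12.7   0.9] turn -0.3 rows>= 0.3
```

View pics/s11z.png

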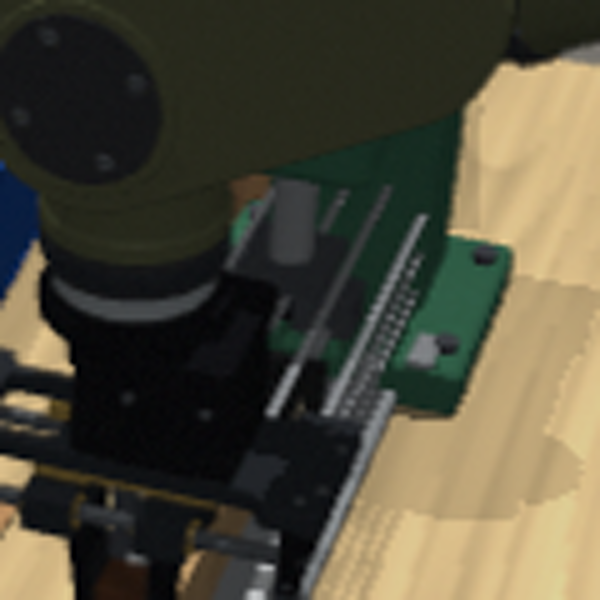

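View pics/t11z.png

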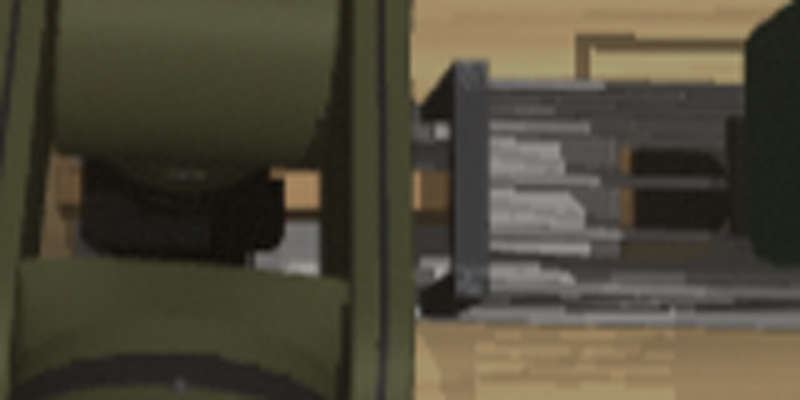

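Call:
{"method": "drive_tool", "body": {"motion": [[[0, 0.8, 0, 0], [0, 1.6, 0, 0], [0, 2.4, 0, 0]]]}}

```text
clock: 19.12
eef_pos: [513.3, 29.9, 75.9]
orientation: [-3.142, 0.0, 0.007]
ft_force: [0.1, 0.7, -1.1]
gripper_width: 23.9
```

Call:
{"method": "drive_tool", "body": {"motion": [[[0, 0.8, 0, 0], [0, 1.6, 0, 0], [0, 2.4, 0, 0]]]}}

```text
clock: 19.37
eef_pos: [513.3, 27.4, 75.9]
orientation: [-3.142, 0.0, 0.007]
ft_force: [-0.6, 0.6, -2.2]
gripper_width: 23.4
```

Call:
{"method": "drive_tool", "body": {"motion": [[[0, 0.8, 0, 0], [0, 1.6, 0, 0], [0, 2.4, 0, 0]]]}}

```text
clock: 19.62
eef_pos: [513.3, 25.0, 76.0]
orientation: [3.142, -0.0, 0.007]
ft_force: [-0.3, 1.1, -1.8]
gripper_width: 23.9
```

Call:
{"method": "drive_tool", "body": {"motion": [[[0, 0.8, 0, 0], [0, 1.6, 0, 0], [0, 2.4, 0, 0]]]}}

```text
clock: 19.87
eef_pos: [513.4, 22.6, 76.0]
orientation: [-3.142, 0.0, 0.007]
ft_force: [-0.4, 0.4, -1.9]
gripper_width: 23.7
```

Call:
{"method": "drive_tool", "body": {"motion": [[[0, 0.8, 0, 0], [0, 1.6, 0, 0], [0, 2.4, 0, 0]]]}}

```text
clock: 20.12
eef_pos: [513.4, 20.2, 76.0]
orientation: [-3.142, 0.0, 0.007]
ft_force: [-0.6, 0.3, -2.1]
gripper_width: 23.9
```

Call:
{"method": "drive_tool", "body": {"motion": [[[0, 0.8, 0, 0], [0, 1.6, 0, 0], [0, 2.4, 0, 0]]]}}

```text
clock: 20.37
eef_pos: [513.4, 17.8, 75.9]
orientation: [-3.142, 0.0, 0.007]
ft_force: [-0.7, 0.6, -2.7]
gripper_width: 24.0
```

Call:
{"method": "drive_tool", "body": {"motion": [[[0, 0.8, 0, 0], [0, 1.6, 0, 0], [0, 2.4, 0, 0]]]}}

```text
clock: 20.62
eef_pos: [513.4, 15.4, 75.9]
orientation: [3.142, 0.0, 0.007]
ft_force: [0.1, 1.2, -2.9]
gripper_width: 23.9
```

Call:
{"method": "drive_tool", "body": {"motion": [[[0, 0.8, 0, 0], [0, 1.6, 0, 0], [0, 2.4, 0, 0]]]}}

```text
clock: 20.87
eef_pos: [513.4, 13.0, 76.0]
orientation: [3.142, 0.0, 0.007]
ft_force: [-0.3, 0.7, -1.9]
gripper_width: 23.8
```

Call:
{"method": "drive_tool", "body": {"motion": [[[0, 0.8, 0, 0], [0, 1.6, 0, 0], [0, 2.4, 0, 0]]]}}

```text
clock: 21.12
eef_pos: [513.5, 10.6, 76.0]
orientation: [-3.142, -0.0, 0.007]
ft_force: [-0.7, 1.2, -0.9]
gripper_width: 23.3
```

Call:
{"method": "drive_tool", "body": {"motion": [[[0, 0.8, 0, 0], [0, 1.6, 0, 0], [0, 2.4, 0, 0]]]}}

```text
clock: 21.37
eef_pos: [513.7, 9.0, 76.3]
orientation: [-3.14, -0.0, 0.006]
ft_force: [-0.3, 6.4, 1.1]
gripper_width: 23.8
```

Call:
{"method": "drive_tool", "body": {"motion": [[[0, 0, 0, 0], [0, 0, 0, 0]]]}}

```text
clock: 21.53
eef_pos: [513.7, 9.0, 76.3]
orientation: [-3.14, -0.0, 0.007]
ft_force: [-1.0, 5.5, -0.4]
gripper_width: 23.8
```

Call:
{"method": "drive_tool", "body": {"motion": [[[0, 0.5, 0, 0], [0, 1.0, 0, 0], [0, 1.0, 0, 0]]]}}

```text
clock: 21.78
eef_pos: [513.8, 8.6, 76.5]
orientation: [-3.139, -0.001, 0.006]
ft_force: [-0.0, 7.2, 1.1]
gripper_width: 23.9
```

Call:
{"method": "drive_tool", "body": {"motion": [[[0, 0.5, 0, 0], [0, 1.0, 0, 0], [0, 1.4, 0, 0], [0, 1.4, 0, 0]]]}}

```text
clock: 22.12
eef_pos: [514.0, 8.0, 76.9]
orientation: [-3.137, -0.001, 0.006]
ft_force: [-0.6, 10.7, 2.8]
gripper_width: 23.4
```

Call:
{"method": "drive_tool", "body": {"motion": [[[0, 0.5, 0, 0], [0, 1.0, 0, 0], [0, 1.3, 0, 0], [0, 1.3, 0, 0]]]}}

```text
clock: 22.45
eef_pos: [514.2, 7.5, 77.2]
orientation: [-3.136, -0.001, 0.006]
ft_force: [-0.4, 14.2, 3.7]
gripper_width: 23.8
```

Call:
{"method": "drive_tool", "body": {"motion": [[[0, 0, 0, 0], [0, 0, 0, 0], [0, 0, 0, 0]]]}}

```text
clock: 22.7
eef_pos: [514.1, 7.5, 77.2]
orientation: [-3.136, -0.001, 0.006]
ft_force: [-1.0, 13.3, 3.6]
gripper_width: 23.8
```

Call:
{"method": "drive_tool", "body": {"motion": [[[0, 0, 0, 0], [0, 0, 0, 0], [0, 0, 0, 0], [0, 0, 0, 0], [0, 0, 0, 0]]]}}

```text
clock: 23.12
eef_pos: [514.1, 7.5, 77.1]
orientation: [-3.136, -0.001, 0.006]
ft_force: [-0.6, 12.8, 4.1]
gripper_width: 23.8
```

```bash
python3 -c "
from h import *
go(511,45,75,0.7)
im=snap('top','t12.png'); cv2.imwrite('pics/t12z.png',cv2.resize(cv2.cvtColor(im[170:250,330:490],4),None,fx=5,fy=5,interpolation=2))
"
```

```text
t 23.12 pos [514.1   7.5  77.1] yaw 0.33 tilt [-1.7966e+02 -8.0000e-02] F [-0.6 12.8  4.1] w 23.8
shift [ -2.9 -37.5   2.1] turn -0.4 rows>= 0.9
```

View pics/t12z.png

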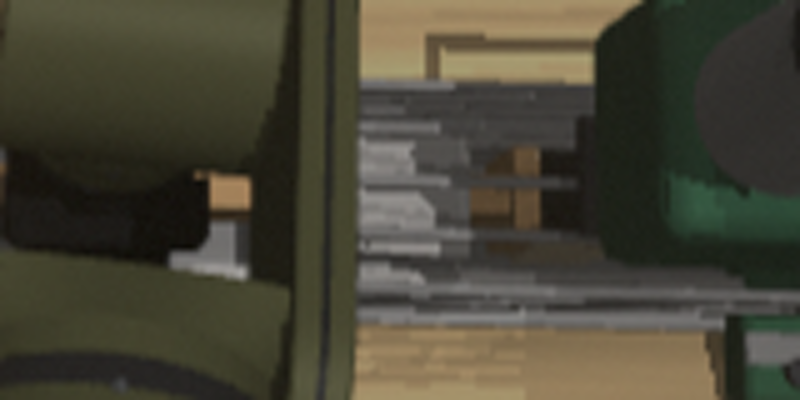

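Call:
{"method": "drive_tool", "body": {"motion": [[[0, -0.8, 0, 0], [0, -1.6, 0, 0], [0, -2.4, 0, 0], [0, -3.2, 0, 0], [0, -4, 0, 0]]]}}

```text
clock: 23.58
eef_pos: [513.5, 9.0, 76.1]
orientation: [-3.141, -0.0, 0.007]
ft_force: [-0.5, 2.4, -1.4]
gripper_width: 23.8
```

Call:
{"method": "drive_tool", "body": {"motion": [[[0, -0.8, 0, 0], [0, -1.6, 0, 0], [0, -2.6, 0, 0], [0, -3.8, 0, 0], [0, -5, 0, 0]]]}}

```text
clock: 24.0
eef_pos: [513.4, 13.2, 75.8]
orientation: [3.141, 0.0, 0.007]
ft_force: [1.0, -0.8, -2.8]
gripper_width: 23.5
```

Call:
{"method": "drive_tool", "body": {"motion": [[[0, -3, 0, 0], [0, -7, 0, 0], [0, -12, 0, 0], [0, -17, 0, 0], [0, -22, 0, 0]]]}}

```text
clock: 24.42
eef_pos: [513.3, 36.2, 76.0]
orientation: [-3.142, -0.0, 0.007]
ft_force: [-0.1, -0.8, -1.5]
gripper_width: 23.6
```

```bash
python3 -c "
from h import *
go(511,45,75,0.7)
im=snap('top','t13.png'); cv2.imwrite('pics/t13z.png',cv2.resize(cv2.cvtColor(im[170:250,330:490],4),None,fx=5,fy=5,interpolation=2))
"
```

```text
t 24.42 pos [513.3  36.2  76. ] yaw 0.41 tilt [-180.   -0.] F [-0.1 -0.8 -1.5] w 23.6
shift [-2.2 -8.8  1. ] turn -0.3 rows>= 0.2
```

View pics/t13z.png

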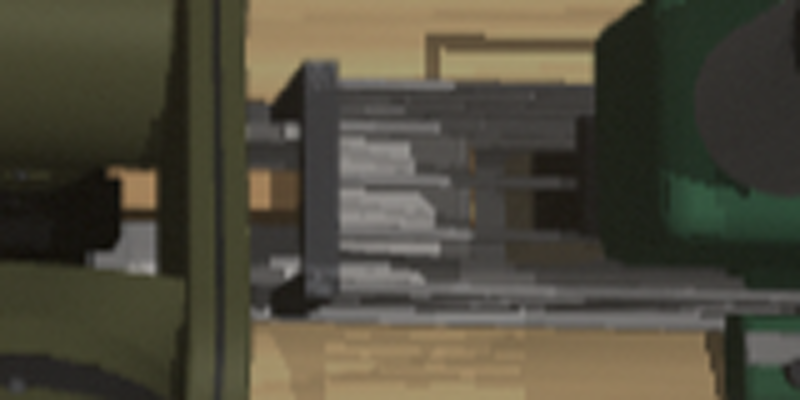

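Call:
{"method": "drive_tool", "body": {"motion": [[[0, -6, 0, 0], [0, -12, 0, 0], [0, -18, 0, 0], [0, -24, 0, 0], [0, -30, 0, 0]]]}}

```text
clock: 24.88
eef_pos: [513.0, 66.3, 75.9]
orientation: [-3.141, -0.0, 0.007]
ft_force: [-0.4, 0.3, -2.1]
gripper_width: 23.9
```

Call:
{"method": "drive_tool", "body": {"motion": [[[0, -6, 0, 0], [0, -12, 0, 0], [0, -18, 0, 0], [0, -24, 0, 0], [0, -30, 0, 0]]]}}

```text
clock: 25.3
eef_pos: [512.9, 96.2, 76.0]
orientation: [-3.142, -0.0, 0.007]
ft_force: [0.6, -0.3, -2.0]
gripper_width: 24.1
```

Call:
{"method": "drive_tool", "body": {"motion": [[[0, -6, 0, 0], [0, -12, 0, 0], [0, -18, 0, 0], [0, -24, 0, 0], [0, -30, 0, 0]]]}}

```text
clock: 25.72
eef_pos: [512.7, 126.2, 76.0]
orientation: [3.142, -0.0, 0.007]
ft_force: [0.4, 0.1, -0.9]
gripper_width: 23.8
```

```bash
python3 -c "
from h import *
go(509,310,90,0.7)
im=snap('top','t14.png'); cv2.imwrite('pics/t14z.png',cv2.resize(cv2.cvtColor(im[170:250,330:490],4),None,fx=5,fy=5,interpolation=2))
"
```

```text
t 25.72 pos [512.7 126.2  76. ] yaw 0.4 tilt [ 1.8e+02 -1.0e-02] F [ 0.4  0.1 -0.9] w 23.8
shift [  -2.5 -183.9  -14. ] turn -0.3 rows>= 4.6
```

View pics/t14z.png

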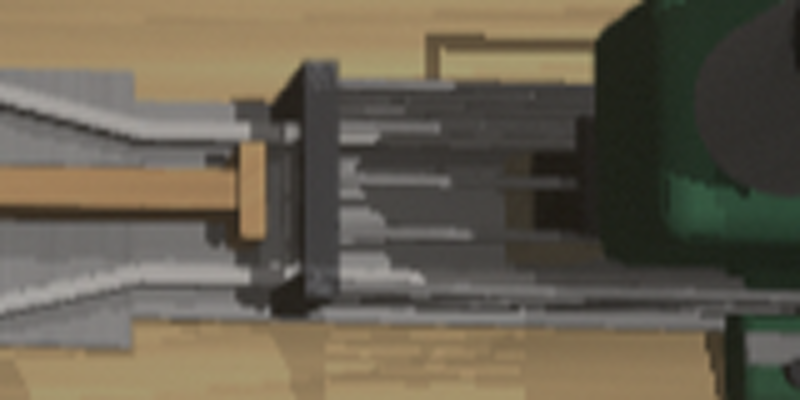

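Call:
{"method": "drive_tool", "body": {"motion": [[[0, -10, 0, 0], [0, -24, 0, 0], [0, -40, 0, 0], [0, -58, -2, 0], [0, -76, -4, 0]]]}}

```text
clock: 26.18
eef_pos: [511.9, 202.6, 79.9]
orientation: [3.142, 0.0, 0.006]
ft_force: [0.1, -0.3, -0.9]
gripper_width: 23.9
```

Call:
{"method": "drive_tool", "body": {"motion": [[[0, -18, 0, 0], [0, -38, 0, 0], [0, -58, 0, 0], [0, -78, 0, 0], [0, -96, 0, 0]]]}}

```text
clock: 26.6
eef_pos: [511.3, 299.2, 79.9]
orientation: [-3.141, -0.0, 0.007]
ft_force: [0.6, -0.3, -0.9]
gripper_width: 23.8
```

Call:
{"method": "drive_tool", "body": {"motion": [[[0, -14, 0, 0], [-3, -26, 0, 0], [-6, -34, 0, 0], [-6, -36, 0, 0], [-6, -36, 0, 0]]]}}

```text
clock: 27.02
eef_pos: [504.9, 333.7, 79.8]
orientation: [3.141, 0.0, 0.008]
ft_force: [0.1, -0.4, -2.2]
gripper_width: 23.7
```

```bash
python3 -c "
from h import *
go(505,330,61,0.7)
"
```

```text
t 27.02 pos [504.9 333.7  79.8] yaw 0.44 tilt [1.7998e+02 1.0000e-02] F [ 0.1 -0.4 -2.2] w 23.7
shift [ 0.1  3.7 18.8] turn -0.3 rows>= 0.5
```

Call:
{"method": "drive_tool", "body": {"motion": [[[0, 0, 4, 0], [0, 0, 9, 0], [0, 0, 14, 0], [0, 0, 17, 0], [0, 0, 18, 0]]]}}

```text
clock: 27.43
eef_pos: [504.6, 332.7, 60.6]
orientation: [3.141, 0.002, 0.006]
ft_force: [0.7, -0.2, -2.1]
gripper_width: 23.8
```

Call:
{"method": "drive_tool", "body": {"motion": [[[0, 0, 0.7, 0], [0, 0, 1.4, 0], [0, 0, 1.4, 0], [0, 0, 1.4, 0]]]}}

```text
clock: 27.77
eef_pos: [505.4, 333.6, 60.8]
orientation: [-3.141, -0.0, 0.007]
ft_force: [-0.5, 0.7, -1.2]
gripper_width: 24.0
```

Call:
{"method": "drive_tool", "body": {"motion": [[[0, 0, 0.5, 0], [0, 0, 0.8, 0], [0, 0, 0.8, 0], [0, 0, 0.8, 0]]]}}

```text
clock: 28.1
eef_pos: [505.5, 333.7, 60.3]
orientation: [-3.141, -0.001, 0.007]
ft_force: [-0.9, 0.0, 1.6]
gripper_width: 23.7
```

Call:
{"method": "drive_tool", "body": {"motion": [[[0, 0, 0, 0], [0, 0, 0, 0], [0, 0, 0, 0], [0, 0, 0, 0], [0, 0, 0, 0]]], "grip": -0.4}}

```text
clock: 28.52
eef_pos: [505.2, 333.5, 59.7]
orientation: [3.141, 0.0, 0.007]
ft_force: [-0.3, -0.9, 0.8]
gripper_width: 51.5
```

Call:
{"method": "drive_tool", "body": {"motion": [[[0, 0, 0, 0], [0, 0, -5, 0], [0, 0, -20, 0], [0, 0, -45, 0], [0, 0, -75, 0]]]}}

```text
clock: 28.93
eef_pos: [503.8, 332.8, 133.6]
orientation: [3.139, 0.004, 0.007]
ft_force: [0.6, -0.2, 0.7]
gripper_width: 66.5
```

Call:
{"method": "drive_tool", "body": {"motion": [[[0, -20, -30, 0], [0, -55, -60, 0], [0, -90, -70, 0], [0, -110, -70, 0], [0, -110, -70, 0]]]}}

```text
clock: 29.35
eef_pos: [504.6, 447.5, 207.2]
orientation: [-3.138, -0.003, 0.01]
ft_force: [-0.5, -0.5, -0.5]
gripper_width: 66.6
```

```bash
python3 -c "
from h import *
go(505,330,61,0.7)
im=snap('top','t15.png')
im=snap('side','s15.png'); cv2.imwrite('pics/s15z.png',cv2.resize(cv2.cvtColor(im[80:240,270:430],4),None,fx=3.7,fy=3.7,interpolation=2))
"
```

```text
t 29.35 pos [504.6 447.5 207.2] yaw 0.58 tilt [-1.798e+02 -1.700e-01] F [-0.5 -0.5 -0.5] w 66.6
shift [ -0.8 117.5 146.2] turn -0.1 rows>= 4.7
```

View pics/t15.png

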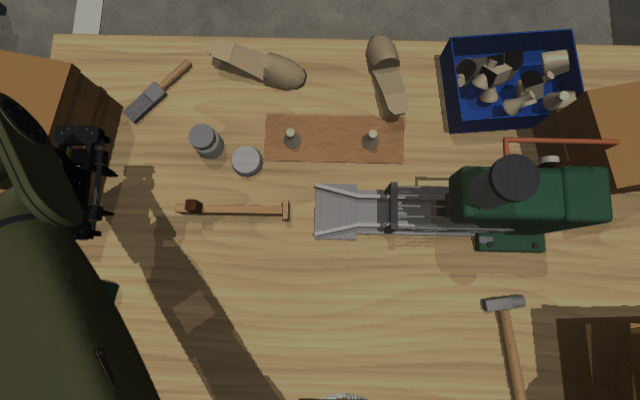

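View pics/s15z.png

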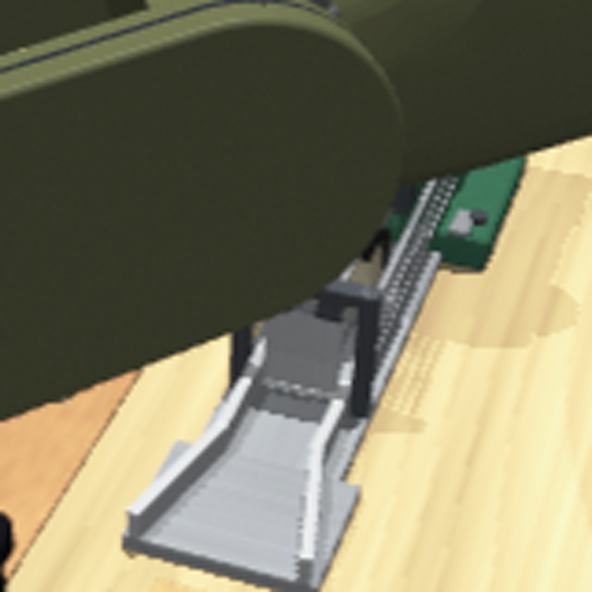

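```bash
python3 -c "
from h import *
T=arm.camera_info('top')
for n in ('t11','t12','t13','t14','t15'):
  im=np.load(f'pics/{n}.png.npy').astype(int)
  for v in (203,209,213): print(n,v,im[v,420:450].sum(1).tolist())
for u in (435,436,437,438,439): print(u,onz(T,u,208,67)[1].round(1),onz(T,u,208,63)[1].round(1))
im=np.load('pics/t15.png.npy'); cv2.imwrite('pics/t15z.png',cv2.resize(np.clip(cv2.cvtColor(im[180:240,390:470],4)*2.2,0,255).astype(np.uint8),None,fx=9,fy=9,interpolation=2))
"
```

```text
t11 203 [196, 211, 207, 197, 216, 216, 117, 88, 81, 81, 85, 76, 80, 84, 79, 85, 77, 81, 76, 78, 80, 82, 71, 80, 102, 113, 81, 97, 97, 87]
t11 209 [243, 236, 254, 239, 225, 225, 166, 93, 85, 79, 86, 80, 81, 74, 78, 78, 83, 75, 77, 75, 77, 69, 74, 75, 77, 73, 82, 97, 91, 89]
t11 213 [219, 218, 231, 222, 215, 216, 169, 96, 82, 80, 80, 83, 83, 78, 84, 81, 78, 79, 83, 70, 77, 80, 70, 73, 78, 92, 77, 96, 94, 92]
t12 203 [191, 189, 192, 204, 180, 174, 176, 135, 125, 127, 133, 128, 141, 216, 218, 215, 217, 209, 93, 71, 73, 79, 72, 74, 78, 78, 91, 90, 93, 87]
t12 209 [238, 243, 253, 237, 213, 207, 206, 205, 202, 204, 204, 207, 157, 218, 218, 222, 226, 221, 92, 79, 77, 74, 73, 72, 78, 70, 82, 95, 92, 91]
t12 213 [215, 216, 228, 219, 133, 118, 123, 123, 124, 120, 122, 124, 122, 207, 215, 214, 211, 218, 102, 72, 61, 68, 71, 79, 65, 76, 79, 90, 90, 93]
t13 203 [193, 211, 207, 198, 210, 183, 176, 176, 175, 176, 172, 155, 155, 158, 157, 152, 111, 86, 75, 78, 81, 80, 79, 82, 79, 81, 86, 97, 98, 86]
t13 209 [245, 232, 256, 239, 208, 201, 204, 202, 195, 197, 184, 157, 154, 154, 150, 147, 126, 77, 76, 
[... 456 characters left out ...]
1, 78, 81, 79, 96, 95, 93]
t14 213 [208, 206, 208, 205, 204, 207, 203, 204, 207, 206, 206, 158, 152, 154, 157, 158, 131, 88, 87, 77, 76, 75, 81, 80, 79, 80, 82, 92, 97, 96]
t15 203 [169, 172, 167, 165, 167, 167, 168, 164, 168, 164, 162, 142, 140, 144, 144, 145, 102, 77, 73, 71, 78, 72, 75, 72, 78, 77, 79, 92, 87, 88]
t15 209 [191, 192, 192, 188, 192, 186, 190, 189, 189, 189, 176, 151, 146, 143, 142, 136, 115, 78, 78, 74, 76, 71, 69, 60, 74, 72, 79, 80, 90, 86]
t15 213 [192, 191, 192, 192, 191, 192, 191, 188, 191, 194, 189, 154, 142, 143, 147, 144, 118, 78, 84, 73, 72, 76, 70, 73, 70, 67, 80, 87, 94, 85]
435 -185.6 -186.6
436 -187.8 -188.8
437 -189.9 -191.0
438 -192.1 -193.1
439 -194.2 -195.3
```

View pics/t15z.png

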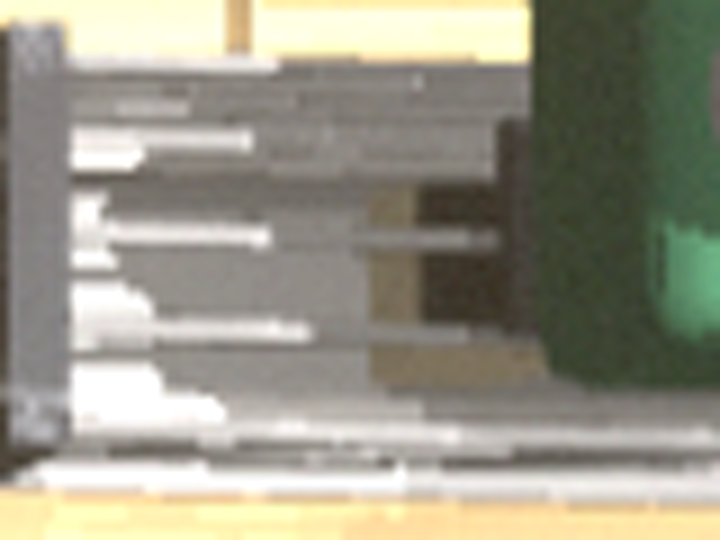

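```bash
python3 -c "
from h import *
T=arm.camera_info('top')
print('bottom',onz(T,430.3,209,12)[1],'top',onz(T,436.0,209,67)[1])
im=np.load('pics/t9.png.npy').astype(int)
for v in (203,208,212): print(v,im[v,344:356].sum(1).tolist())
im=np.load('pics/t12.png.npy').astype(int)
print(onz(T,350.5,208,65)[1],onz(T,350.5,208,67)[1])
"
```

```text
bottom -189.27475955776006 top -187.7096367653743
203 [284, 196, 375, 388, 389, 386, 392, 190, 116, 115, 114, 119]
208 [376, 228, 384, 399, 400, 400, 391, 190, 122, 120, 115, 115]
212 [146, 161, 375, 389, 389, 392, 386, 191, 120, 116, 116, 116]
-3.4252805105949164 -3.3093596223393504
```

The flap hangs shut, the heel sits inside, the stick lies clear on the bench, and the cones, jar and tin appear where they were in the first picture. I'm handing in the job.

```bash
python3 -c "
from h import *
a=np.load('pics/top0.png.npy').astype(int);b=np.load('pics/t15.png.npy').astype(int)
for n,(u0,u1,v0,v1) in dict(cones1=(280,300,122,150),cones2=(362,382,122,150),jar=(188,226,120,162),tin=(230,264,145,178)).items():
  print(n,np.abs(a-b)[v0:v1,u0:u1].mean().round(1))
o=arm.get_obs();print(o['clock'],o['ft_force'],np.abs(o['qvel']).max()); print(arm.sign_off())"
```

```text
cones1 5.7
cones2 5.7
jar 5.9
tin 6.8
29.45 [ 0.30560179  0.09867563 -0.64539586] 0.03528403018600387
the job is handed in; nothing more can be done
None
```

The block heel is in the press against the back stop, the flap is shut behind it, and the job is handed in at about 29.5 s of the 64 s allowed.

**What I did:** I stood the heel on the feed bed, flat face outwards. I then pushed it through the flap with the stick's nose until the wrist read a steady 13–14 N, about 12 N on the pad after my allowance for friction. I eased off slowly, drew the stick straight out and laid it on the bench beyond the feed end.

**Last checks:**
- **Flap:** it hangs shut in both the top and side views.
- **Stick and gripper:** the stick lies well clear of the flap. The gripper touches nothing and stayed clear of the flap throughout.
- **Slim heels, jar and tin:** they sit at the same image positions as at the start, with only a small, even brightness difference.

**One check that disagreed:** I put the heel's flat face at about y = −190 mm where the push force came off. In the last picture its lower edge reads −189.3 mm, which fits, but its top edge reads −187.7 mm. That is within the 2 mm calibration, but a gap of 1–2 mm to the relaxed pad can't be ruled out. I did not push again.

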